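# Close down the glue bench: block into the clamp jig, ear defenders onto the rail

## Robot

A 6-joint arm with a two-finger parallel gripper is mounted at the origin on the work surface. World frame = base frame: x ahead of the robot, y to its left, z up, the work surface at z = 0. Lengths are in m, angles in rad, forces in N, time in s.
With the tool pointing down it reaches from about 0.35 to 0.775 m from the base axis. Payload 5.5 kg.
Tool frame: the origin (TCP) lies at the very end of the fingers, on their centre line; the grasp point (between the pads) lies 19 mm behind it; z points along the fingers, x is the direction in which the jaws open and shut, and the axes are right-handed (so a half turn about z gives the same grasp; the last joint's range is limited). The gripper opens to 85 mm and grips with 20 to 120 N. Pads are 22 mm wide; open, the fingers measure 114 mm over their backs; the gripper's body (76 mm by 85 mm) begins 54 mm behind the grasp point. The pads swing forward as they close: fully open they stand 13 mm farther back than shut.
Start: joints at [1.08, 0.313, 0.046, 1.304, 0, 1.431], TCP at [0.198, 0.54, 0.231] pointing down, gripper open.
Joint ranges: [-2.76, 2.76], [-0.86, 1.69], [-1.03, 1.26], [-2.2, 2.34], [-1.47, 1.5], [-3.14, 3.14]. Speed limits (rad/s): [2.57, 2.57, 3.14, 3.14, 3.14, 3.14].

## Interface

Orientations are given as a unit quaternion [w, x, y, z].
In Python, from workcell import env gives the robot as it stands.
- The arm moves only by the shell command python3 -m inch 'ROWS' [FORCE]. ROWS is JSON, a list of rows, each a list of 7 numbers: the turn, a rotation vector about the tool's x, y, z each as a share of 8 degrees, from -1 to 1, then the shift along the tool's x, y, z each as a share of 0.05 m, from -1 to 1, then the closure, from 0 (fully open) to 1 (shut). A call has 1 to 12 rows; each row shifts and turns the commanded pose from where the row before left it, along the tool's axes as they then stand; what a row does not reach is not made up. A row lasts 1/10 s, in which the tool goes at most 50 mm and 8.59 degrees, less where a joint would pass 70% of its speed; a pose out of reach is approached as far as the arm can. A call with a number of a shift or a turn outside -1 to 1 is refused whole. A call with a gripper value outside its range is refused whole. The fingers move at their own pace and stop on an object; FORCE is the grip in N (left out, the last holds). Time passes only in rows, so rows that do not move let the fingers close. It gives the time, the measured TCP pose, the force and the opening at its end, in the units of the state.
- env.get_state(): the state, without advancing time (a new reading comes with each control period).
- env.read_camera(name): name is "scene" or "top" or "wrist"; returns the picture (420x560x3 uint8, red, green, blue); there is no depth.
- env.calibration(name): a dict with "fx", "fy", "cx", "cy" (pixels), "rvec" (rotation vector, rad) and "tvec" (3), from world to camera coordinates, as OpenCV has them; the wrist camera has in their place "hand_eye" (4x4, takes a point from camera to tool coordinates, whose origin is the TCP and whose axes are the tool frame's). Camera axes: x right, y down, z forward; pixel columns grow to the right and rows downward; lengths in m; the calibration is good to about 2 mm. A picture is of the moment at which its call begins: read the wrist's pose just before it. calibration takes no time and is no camera call.
- env.hand_in(): hands the job in, once; it reports no verdict.
The state is a dict: "clock": time; "joint_pos": joint angles; "qvel": joint speeds; "tau": joint torques, N m; "tcp_pos": TCP position; "orientation": TCP orientation; "wrist_force": force on the tool from outside, world axes, zero at the start; "ft_torque": the same for the moment, N m; "finger_gap": finger opening in m.
Only numpy, scipy, OpenCV 4.12 (cv2) and the standard library are available. Lean on these libraries where they do the work, as an engineer would, in place of code of your own. Each camera call takes 0.05 s, during which the arm holds its last target.

## Task

We are closing down the glue bench for the night. Put the offcuts left in the clamping jig into the offcut tray; then set the striped glued block in the jig, with the clamp swung back press the block fully home, and only then close the clamp down over it. Hang every pair of ear defenders over the rail by its headband, one cup on each side of the bar, and leave everything else on the bench where it is.

Things in the scene. Friction and masses are not known exactly. Their poses are not given: they have to be found in the camera images.
- clamp (a joint): angle of the hinged clamp on the jig, rad: 0 closed, growing as it lifts and swings back away from the robot, stop at 1.85 (beyond 1.6 the nest is free from above). A friction hinge: it stays where it is left; moving it takes 2 to 5 N at the handle. It meets the block at about 0.3 if the block still stands up on the spring plunger
- clamp_handle (a point): centre of the clamp's round black handle bar, 16 mm thick, lying along the jig's y axis, 78 mm free length between the two side arms of the clamp frame; 165 mm from the hinge line. Height above the bench 82 mm when closed, 247 mm when the clamp stands upright
- clamp_hinge (a point): point on the hinge line (along the jig's y axis), 78 mm beyond the nest centre along the jig's x axis and 82 mm above the bench. The clamp frame's side arms are at y +-42 mm and pass outside the block; a crossbar with a round rubber pad comes down on the block's middle
- jig: fixed plywood jig, base 170 x 104 x 12 mm, with a wooden nest: inside 104 mm (jig x) x 53 mm (jig y), walls 10 mm thick, tops 42 mm above the bench, 30 mm deep. Origin: on the bench under the nest centre; x points to the hinge. A spring plunger in the +y wall catches the block 22 to 25 mm short of home; its weight does not pass it, pressing down with 5 to 15 N all the way does
- jig_seat (a point): centre of the nest floor, 12 mm above the bench
- block: striped laminated wood block, glued up, 100 mm (x) x 50 mm (y) x 55 mm high, 170 g. Origin: centre of the underside, z up. Goes into the nest with its 100 mm side along the jig's x axis (either way round); when home its top is 67 mm above the bench, 25 mm above the nest walls
- tray: open wooden offcut tray 170 mm (x) x 130 mm (y), 45 mm high, walls and floor about 6 mm, fixed, with a few thin scraps in it. Origin: centre of the underside
- rail: fixed rail stand: a steel bar 16 mm thick along its own y axis, 140 mm high at its top, between two wooden posts 358 mm apart (inside faces), posts 152 mm high. Origin: on the bench under the middle of the bar
- bar_top (a point): middle of the bar, on its top line; axes as the rail's
- stub1: plain wood offcut 40 mm (x) x 36 mm (y) x 50 mm high, 50 g, standing at the start on the nest floor, 20 mm of it above the walls. Origin: centre of the underside. One or two offcuts are present (None = absent)
- stub2: plain wood offcut 40 mm (x) x 36 mm (y) x 50 mm high, 50 g, standing at the start on the nest floor, 20 mm of it above the walls. Origin: centre of the underside. One or two offcuts are present (None = absent)
- muff1: ear defenders, standing at the start on two cups. 148 mm wide over the cups (own x), 70 deep (y), 139 high. Cups 80 high, 70 mm free gap between. The headband carries on top a grey padded bridge 64 (x) x 30 (y) x 24 mm thick, from 115 to 139 mm above the cups' underside: grip it across the 30 mm. Origin: middle of the cups' underside, z up. 2 or 3 pairs are present (None = absent)
- muff1_crown (a point): middle of the underside of the padded bridge of this pair, 115 mm above the cups' underside; it rests on the bar when the pair hangs
- muff2: ear defenders, standing at the start on two cups. 148 mm wide over the cups (own x), 70 deep (y), 139 high. Cups 80 high, 70 mm free gap between. The headband carries on top a grey padded bridge 64 (x) x 30 (y) x 24 mm thick, from 115 to 139 mm above the cups' underside: grip it across the 30 mm. Origin: middle of the cups' underside, z up. 2 or 3 pairs are present (None = absent)
- muff2_crown (a point): middle of the underside of the padded bridge of this pair, 115 mm above the cups' underside; it rests on the bar when the pair hangs
- muff3: ear defenders, standing at the start on two cups. 148 mm wide over the cups (own x), 70 deep (y), 139 high. Cups 80 high, 70 mm free gap between. The headband carries on top a grey padded bridge 64 (x) x 30 (y) x 24 mm thick, from 115 to 139 mm above the cups' underside: grip it across the 30 mm. Origin: middle of the cups' underside, z up. 2 or 3 pairs are present (None = absent)
- muff3_crown (a point): middle of the underside of the padded bridge of this pair, 115 mm above the cups' underside; it rests on the bar when the pair hangs
- glue_bottle: pale grey plastic glue bottle, 60 mm across, 170 high; not part of the job, leave it alone
- screw_jar: glass jar with a steel lid, 66 mm across, 80 high; not part of the job, leave it alone
- tape_measure: grey tape measure 65 x 38 x 60 mm; not part of the job, leave it alone
- hammer: hammer lying on the bench; not part of the job, leave it alone
Mind the look-alikes: they are no part of the job. Leave any blue or purple look-alike of the block alone.

How it is judged:
By the outcome, as a careful person would: the job done as asked, in the order asked, and still so for the second after the job is handed in, with the robot touching nothing.
Of muff1, muff2, muff3 only 2 to 3 are there at a start; the rules pass over those that are not, and their reading is None.
Of stub1, stub2 only 1 to 2 are there at a start; the rules pass over those that are not, and their reading is None.
At some moment in a run one of muff1, muff2, muff3, block may be knocked a few centimetres aside while the robot is not near it.
Once in a run the grip may slacken for a moment while it holds something.
It also fails if it takes over 210 s, if anything falls off the work surface, if the arm or the gripper's body presses on something with over 40 N, if the wrist force passes 120 N, or if a joint passes its speed limit or range.

## Working session

There is one attempt and no reset: what is moved stays moved. The work goes in short steps, Python scripts to look and compute and a shell command to move; the robot and the scene stay as the last step left them, time stands still between calls to the robot, and variables do not carry over. Pictures are saved under pics/ and viewed, and the job is handed in when it is done.

```bash
ls; mkdir -p pics
cat > h.py <<'E'
import numpy as np,cv2
from workcell import env
from scipy.spatial.transform import Rotation as R
def T():
    s=env.get_state();q=s['orientation'];M=np.eye(4)
    M[:3,:3]=R.from_quat([q[1],q[2],q[3],q[0]]).as_matrix();M[:3,3]=s['tcp_pos'];return M
def cam(n):
    M=T(); im=env.read_camera(n);c=env.calibration(n)
    if n=='wrist': W=M@np.array(c['hand_eye'])
    else:
        r=cv2.Rodrigues(np.array(c['rvec'],float))[0];W=np.eye(4);W[:3,:3]=r.T;W[:3,3]=-r.T@np.array(c['tvec']).ravel()
    return im,c,W
def ray(c,W,u,v):
    d=W[:3,:3]@np.array([(u-c['cx'])/c['fx'],(v-c['cy'])/c['fy'],1]);return W[:3,3],d
def onz(c,W,u,v,z):
    o,d=ray(c,W,u,v);return o+d*(z-o[2])/d[2]
def proj(c,W,p):
    q=W[:3,:3].T@(np.asarray(p)-W[:3,3]);return np.array([c['fx']*q[0]/q[2]+c['cx'],c['fy']*q[1]/q[2]+c['cy']])
def tri(a,b):
    # rays (o,d)
    A=[];B=[]
    for o,d in (a,b):
        d=d/np.linalg.norm(d);P=np.eye(3)-np.outer(d,d);A.append(P);B.append(P@o)
    return np.linalg.lstsq(np.vstack(A),np.hstack(B),rcond=None)[0]
def save(im,n,crop=None,s=1):
    if crop: x0,y0,x1,y1=crop; im=im[y0:y1,x0:x1]
    im=cv2.resize(im,None,fx=s,fy=s,interpolation=cv2.INTER_CUBIC)
    cv2.imwrite('pics/'+n+'.png',im[:,:,::-1])
E
python3 - <<'E'
from h import *
import pickle
d={}
for n in ['scene','top','wrist']:
    im,c,W=cam(n);save(im,n+'0',s=1.42);d[n]=(im,c,W);print(n,c,W[:3,3],W[:3,2])
pickle.dump(d,open('v0.pkl','wb'));print(env.get_state())
E
```

```text
pics
scene {'fx': 401.2475717690548, 'fy': 401.2475717690548, 'cx': 286.4929758689174, 'cy': 217.11447598180416, 'rvec': array([ 1.62296109,  1.88750034, -0.82494809]), 'tvec': array([ 0.08862224, -0.27064306,  1.44065604])} [1.23495365 0.10640583 0.78750155] [-0.72080933 -0.11594441 -0.68336726]
top {'fx': 422.40054924015413, 'fy': 422.40054924015413, 'cx': 268.818195574944, 'cy': 209.4997584566315, 'rvec': array([ 2.15607397, -2.21081384,  0.06901775]), 'tvec': array([0.01023284, 0.52122417, 1.13595123])} [ 0.4418239  -0.00839949  1.16913885] [ 0.06888938  0.00482169 -0.99761265]
wrist {'fx': 365.043730867176, 'fy': 365.043730867176, 'cx': 280.33234315016057, 'cy': 209.69303563064145, 'hand_eye': array([[ 9.99999943e-01,  3.32291664e-04,  5.71965304e-05,
         1.08485965e-04],
       [-3.33495879e-04,  9.49742477e-01,  3.13032133e-01,
        -7.95324680e-02],
       [ 4.96959938e-05, -3.13032134e-01,  9.49742534e-01,
        -1.41956113e-01],
       [ 0.00000000e+00,  0.00000000e+00,  0.00000000e+00,
         1.00000000e+00]])} [0.12284566 0.56720966 0.37249119] [ 0.2932617  -0.10884465 -0.94981599]
{'clock': 0.15, 'joint_pos': array([ 1.08040534e+00,  3.13872564e-01,  4.52223095e-02,  1.30359787e+00,
       -1.80996745e-05,  1.43119362e+00]), 'qvel': array([ 0.0006853 , -0.00184073,  0.00367999,  0.00073603, -0.00106643,
        0.00057358]), 'tau': array([ 1.65109283e-03, -4.81064057e+01,  2.98814768e+01,  1.38973509e-02,
       -1.67887597e-04,  1.19834834e-05]), 'tcp_pos': array([0.19742162, 0.53962962, 0.23058109]), 'orientation': array([ 3.37076785e-04,  8.19645493e-01,  5.72870613e-01, -6.42955706e-04]), 'wrist_force': array([ 0.10514668, -0.22193396, -0.23826196]), 'ft_torque': array([0.04785861, 0.04882028, 0.02225239]), 'finger_gap': 0.08532930511270816}
```

View pics/scene0.png

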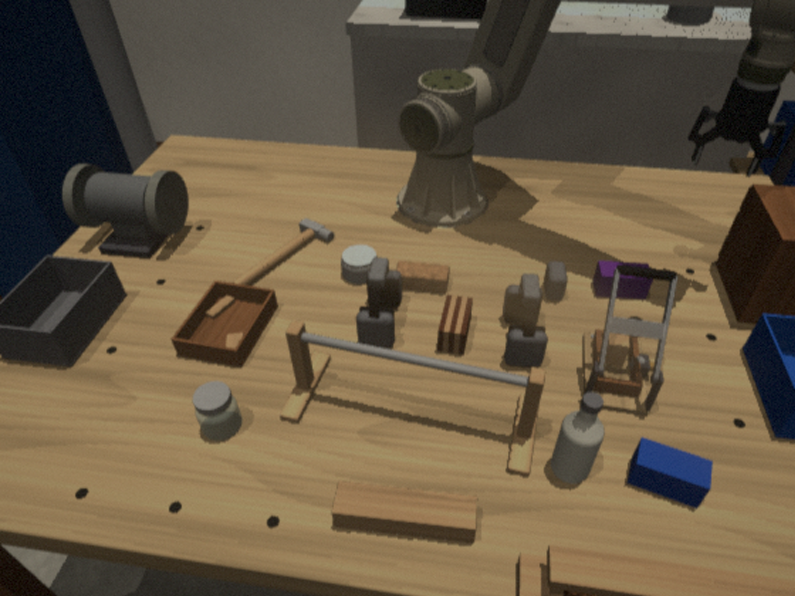

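View pics/top0.png

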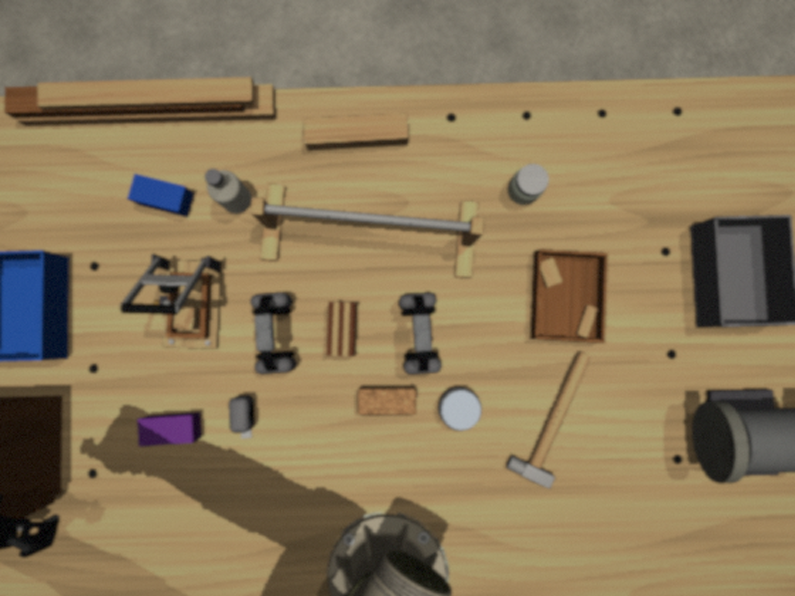

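View pics/wrist0.png

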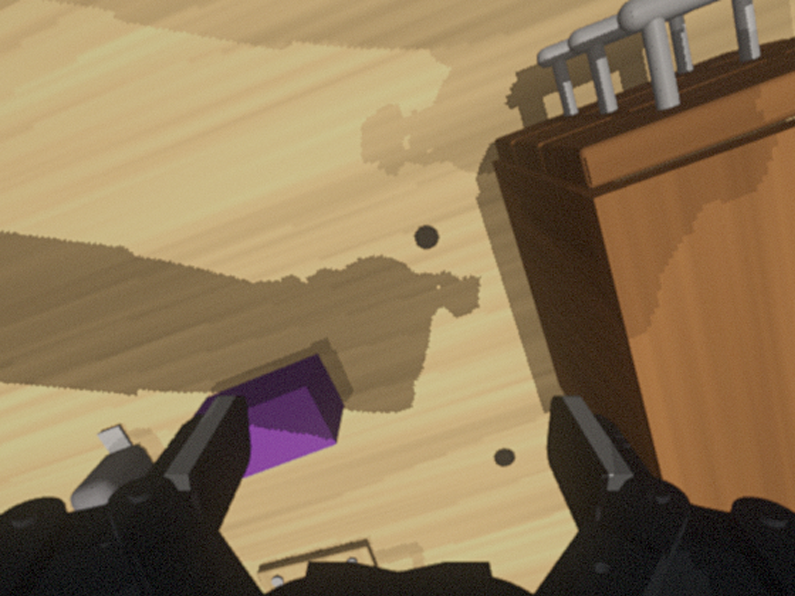

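The scene shows two muffs, the striped block between them, the jig at left in the top view (right in scene) with its clamp partly up, and the rail and brown tray. The blue and purple blocks are look-alikes. Next I'll zoom in.

Run:
```python
from h import *
import pickle
d=pickle.load(open('v0.pkl','rb'))
im,c,W=d['top'];save(im,'topj',(80,170,200,260),6);save(im,'topm',(160,180,330,280),4.5)
im2=d['scene'][0];save(im2,'scj',(380,170,510,300),4.5)
for n,u,v in [('muffA',190,235),('muffB',296,235)]:
    p=onz(c,W,u,v,.12);print(n,p)
for n,p in [('jigc',(133,218)),('tray',(401,208)),('rail',(260,154)),('block',(241,231))]:
    print(n,onz(c,W,*p,0.05))
```

```text
muffA [0.45578755 0.19384816 0.12      ]
muffB [ 0.4492389  -0.06910078  0.12      ]
jigc [0.50559711 0.35843329 0.05      ]
tray [ 0.51422625 -0.35340118  0.05      ]
rail [0.66877415 0.01693499 0.05      ]
block [0.46392512 0.07205847 0.05      ]
```

View pics/topj.png

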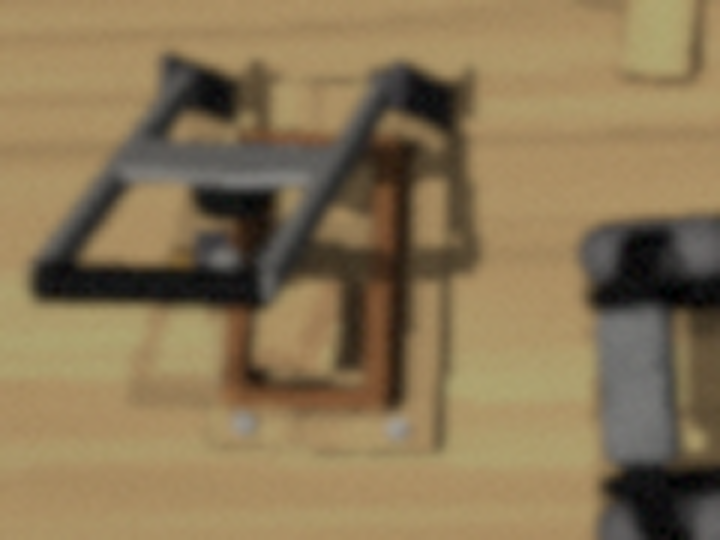

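View pics/scj.png

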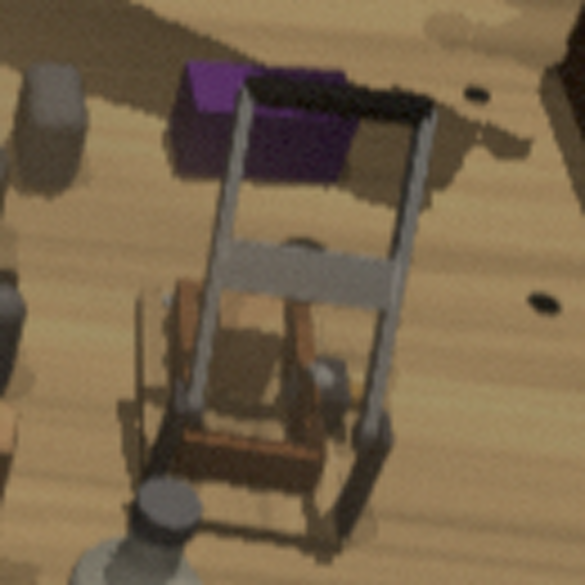

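View pics/topm.png

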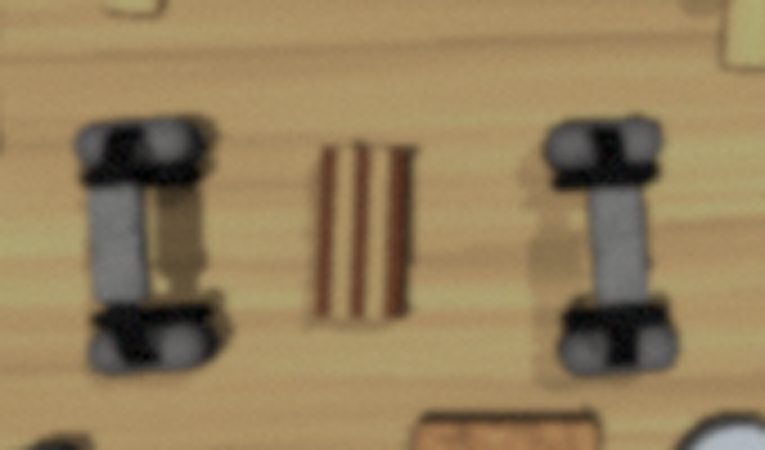

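Run:
```python
from h import *
import pickle
d=pickle.load(open('v0.pkl','rb'))
im,c,W=d['top'];im2,c2,W2=d['scene']
t=lambda x,y:(80+x/6,170+y/6)
s=lambda x,y:(380+x/4.5,170+y/4.5)
m=lambda x,y:(160+x/4.5,180+y/4.5)
P=lambda uv,z:onz(c,W,*uv,z)
for n,a,b in [('handle',t(147,283),s(338,98)),('hingeR',t(395,75),s(190,415)),('hingeL',t(180,70),s(370,432)),('hL',t(40,283),s(430,108)),('hR',t(263,285),s(247,90))]:
    print(n,tri(ray(c,W,*a),ray(c2,W2,*b)).round(4))
print('bolts',P(t(243,423),.014),P(t(398,428),.014))
print('rim',P(t(232,403),.042),P(t(405,403),.042),P(t(410,143),.042),P(t(245,137),.042))
print('base',P(t(208,447),.012),P(t(440,452),.012))
b=[P(m(*q),.055) for q in [(320,148),(414,148),(405,317),(315,318)]]
print('block',np.array(b).round(4))
for q in [[(92,185),(143,185),(148,302),(95,303)],[(590,188),(642,186),(650,302),(598,304)]]:
    b=np.array([P(m(*x),.139) for x in q]);print('bridge',b.round(4),b.mean(0))
u=lambda x,y:(x/1.42,y/1.42)
for n,a,b in [('barL',u(270,210),u(527,380)),('barR',u(470,227),u(303,338))]:
    print(n,tri(ray(c,W,*a),ray(c2,W2,*b)))
print('tray',[P(u(*q),.045).round(3) for q in [(535,251),(606,255),(604,342),(531,338)]])
print('bottle top',P(u(213,180),.17),'tape',P(u(240,412),.06),'purple',P(u(165,430),.05), 'jar',P(u(530,180),.08))
```

```text
handle [0.4995 0.3672 0.2189]
hingeR [0.5953 0.3158 0.082 ]
hingeL [0.5988 0.404  0.0886]
hL [0.5006 0.4092 0.2182]
hR [0.4977 0.3241 0.2174]
bolts [0.44692566 0.40463293 0.014     ] [0.44289883 0.33390924 0.014     ]
rim [0.45579909 0.3995184  0.042     ] [0.45388207 0.32244039 0.042     ] [0.57002274 0.31960955 0.042     ] [0.5746163  0.39363988 0.042     ]
base [0.43640995 0.42135264 0.012     ] [0.43151405 0.31537989 0.012     ]
block [[0.5123 0.0969 0.055 ]
 [0.5109 0.0416 0.055 ]
 [0.4122 0.0491 0.055 ]
 [0.4129 0.1017 0.055 ]]
bridge [[0.49   0.2131 0.139 ]
 [0.4893 0.1854 0.139 ]
 [0.426  0.1835 0.139 ]
 [0.4261 0.2122 0.139 ]] [0.45783978 0.19856886 0.139     ]
bridge [[ 0.4816 -0.057   0.139 ]
 [ 0.482  -0.0852  0.139 ]
 [ 0.4192 -0.0876  0.139 ]
 [ 0.4189 -0.0596  0.139 ]] [ 0.45041203 -0.07236096  0.139     ]
barL [0.67200482 0.19180544 0.13220021]
barR [ 0.63329393 -0.16033674  0.12865812]
tray [array([ 0.6  , -0.294,  0.045]), array([ 0.589, -0.427,  0.045]), array([ 0.426, -0.415,  0.045]), array([ 0.437, -0.28 ,  0.045])]
bottle top [0.71770146 0.27749647 0.17      ] tape [0.31473098 0.26178726 0.06      ] purple [0.28403448 0.40317231 0.05      ] jar [ 0.72699118 -0.28157583  0.08      ]
```

```bash
cat >> h.py <<'E'
def plan(x,y,z,psi=None):
    """remaining turn (units of 8deg) then shift in units of 50mm in tool axes after the turn"""
    M=T();cur=M[:3,:3]
    if psi is None: psi=np.degrees(np.arctan2(cur[1,0],cur[0,0]))
    a=np.radians(psi);G=np.array([[np.cos(a),np.sin(a),0],[np.sin(a),-np.cos(a),0],[0,0,-1]])
    rv=np.degrees(R.from_matrix(cur.T@G).as_rotvec())/8
    dd=G.T@(np.array([x,y,z])-M[:3,3])/.05
    s=env.get_state()
    print('t%.2f tcp'%s['clock'],M[:3,3].round(4),'gap %.4f'%s['finger_gap'],'turn',rv.round(3),'shift',dd.round(3),'F',np.round(s['wrist_force'],1))
E
python3 -m inch '[[0,0,-0.75,0,0,0,1],[0,0,-0.75,0,0,0,1],[0,0,-0.73,0,0,0,1]]' 40
python3 -c "
from h import *
plan(.455,.366,.2,87.7)"
```

```text
clock: 0.45
tcp_pos: [0.1975, 0.5398, 0.2309]
orientation: [0.0, 0.719, 0.695, -0.0]
wrist_force: [-0.6, -0.1, -0.7]
finger_gap: 0.0439
t0.45 tcp [0.1975 0.5398 0.2309] gap 0.0439 turn [-0.002  0.004  0.036] shift [-3.267  5.285  0.618] F [-0.6 -0.1 -0.7]
```

```bash
python3 -m inch '[[0,0,0,-0.41,0.66,0,1],[0,0,0,-0.41,0.66,0,1],[0,0,0,-0.41,0.66,0,1],[0,0,0,-0.41,0.66,0,1],[0,0,0,-0.41,0.66,0.1,1],[0,0,0,-0.41,0.66,0.1,1],[0,0,0,-0.41,0.66,0.2,1],[0,0,0,-0.4,0.66,0.22,1],[0,0,0,0,0,0,1]]'
python3 - <<'E'
from h import *
plan(.455,.366,.2,87.7)
im,c,W=cam('wrist');save(im,'w1',s=1.4)
E
```

```text
clock: 1.35
tcp_pos: [0.4579, 0.3631, 0.1981]
orientation: [0.0, 0.723, 0.691, -0.001]
wrist_force: [-0.2, -0.6, -0.1]
finger_gap: -0.0005
t1.35 tcp [0.4579 0.3631 0.1981] gap -0.0005 turn [-0.008  0.016 -0.034] shift [ 0.055 -0.06  -0.039] F [-0.2 -0.6 -0.1]
```

View pics/w1.png

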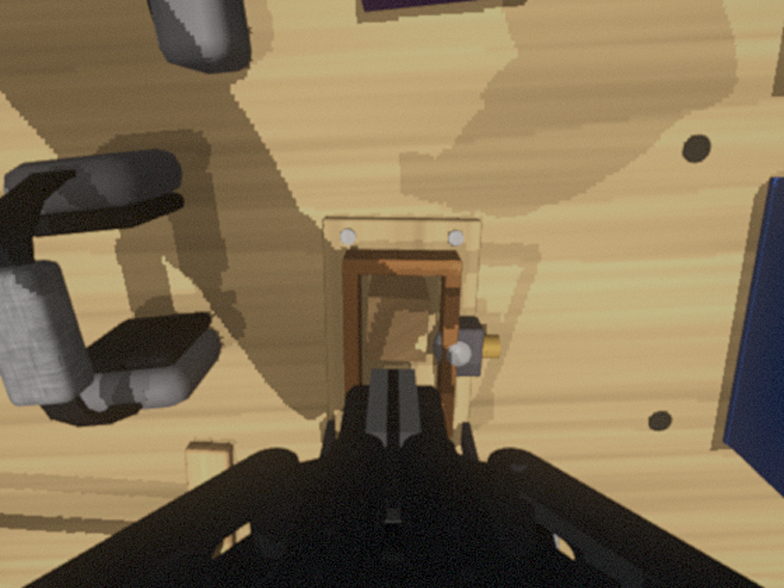

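```bash
python3 -m inch '[[0,0,0,0,0.32,-0.06,1],[0,0,0,0,0.32,-0.06,1],[0,0,0,0,0.32,-0.06,1],[0,0,0,0,0.32,-0.06,1],[0,0,0,0,0.32,-0.06,1],[0,0,0,0,0.32,-0.06,1],[0,0,0,0,0.32,-0.04,1],[0,0,0,0,0.3,0,1],[0,0,0,0,0.25,0,1],[0,0,0,0,0.2,0,1],[0,0,0,0,0,0,1]]'
python3 - <<'E'
from h import *
im,c,W=cam('scene');save(im,'s2',(330,110,520,310),3)
im,c,W=cam('top');save(im,'t2',(60,120,230,270),4)
E
```

```text
clock: 2.5
tcp_pos: [0.604, 0.3611, 0.2197]
orientation: [-0.0, 0.721, 0.693, -0.0]
wrist_force: [-0.2, 1.1, 0.3]
finger_gap: -0.0
```

View pics/s2.png

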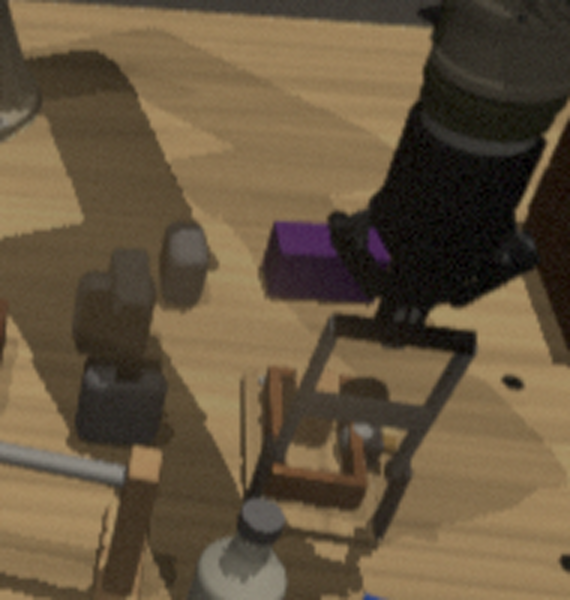

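View pics/t2.png

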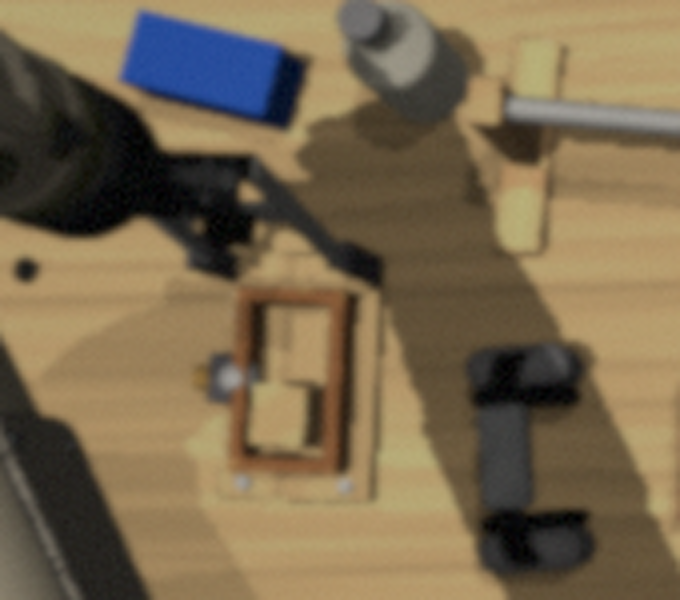

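```bash
python3 -m inch '[[0,0,0,0,0.15,0,1],[0,0,0,0,0.15,0,1],[0,0,0,0,0,0,1]]'
python3 -m inch '[[0,0,0,0,-0.6,0,1],[0,0,0,0,-0.9,0,1],[0,0,0,0,-0.9,0,0],[0,0,0,0,-0.9,0,0],[0,0,0,0,-0.9,0,0],[0,0,0,0,0,0,0]]'
python3 - <<'E'
from h import *
im,c,W=cam('scene');save(im,'s3',(370,140,520,290),4)
im,c,W=cam('top');save(im,'t3',(80,150,200,260),5)
im,c,W=cam('wrist');save(im,'w3',s=1.4)
import pickle;pickle.dump((im,c,W),open('w3.pkl','wb'))
E
```

```text
clock: 2.9
tcp_pos: [0.62, 0.3599, 0.22]
orientation: [-0.0, 0.721, 0.693, 0.0]
wrist_force: [-0.7, 0.4, -0.2]
finger_gap: 0.0001
clock: 3.5
tcp_pos: [0.4043, 0.3675, 0.221]
orientation: [-0.0, 0.72, 0.694, -0.001]
wrist_force: [1.5, 0.4, -0.5]
finger_gap: 0.058
```

View pics/s3.png

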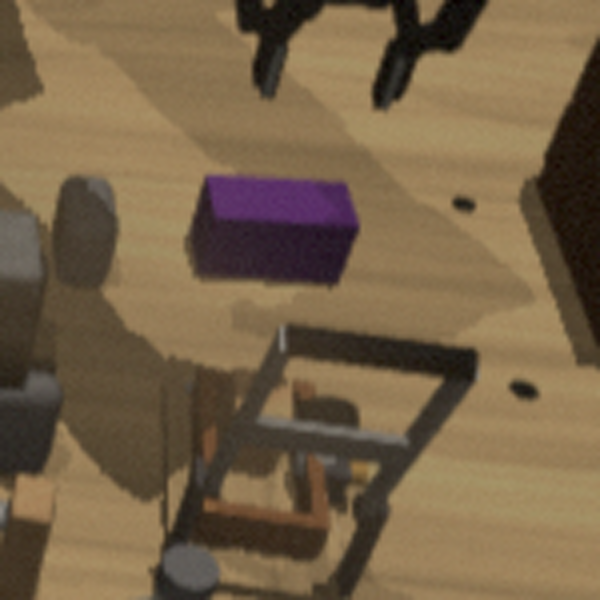

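View pics/t3.png

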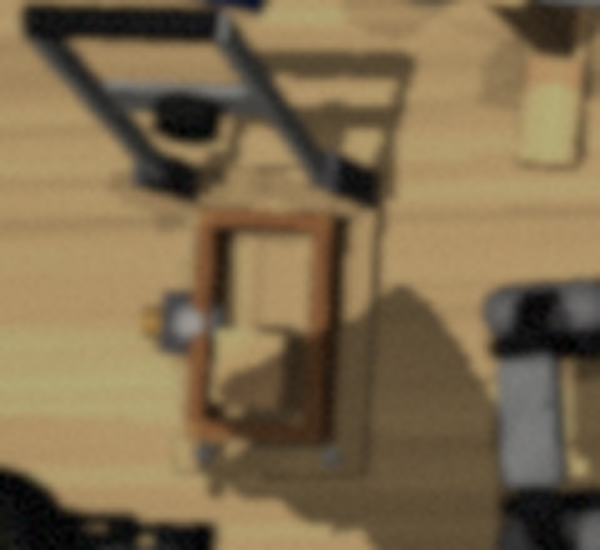

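View pics/w3.png

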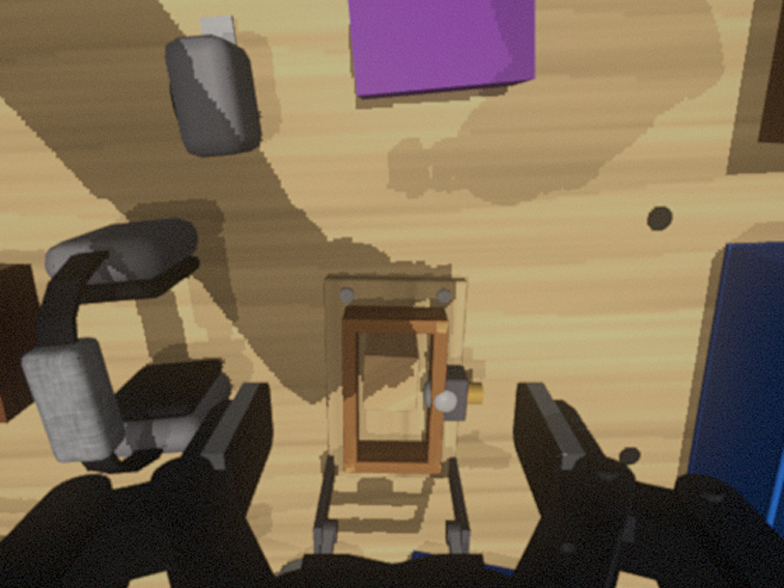

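Run:
```python
from h import *
import pickle
im,c,W=pickle.load(open('w3.pkl','rb'));save(im,'w3z',(225,190,345,345),5)
```

```text
(no output)
```

View pics/w3z.png

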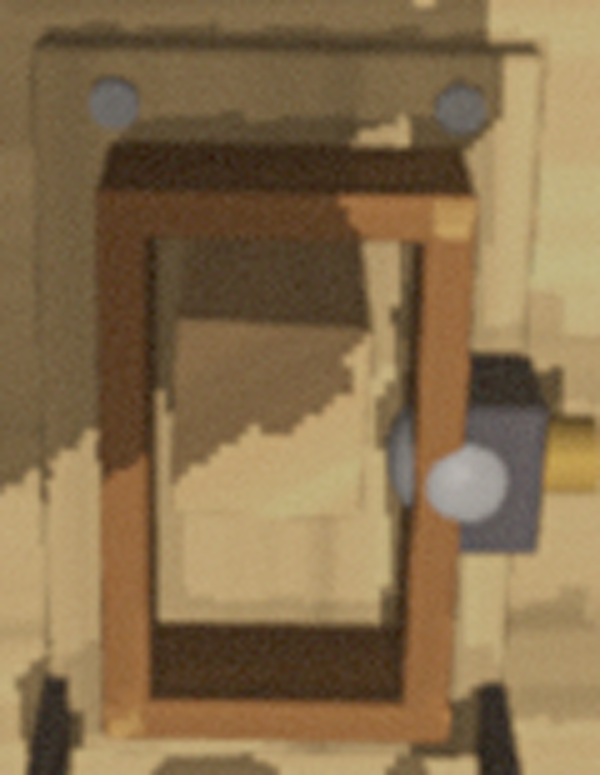

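Run:
```python
from h import *
import pickle
im,c,W=pickle.load(open('w3.pkl','rb'))
z=lambda x,y,h:onz(c,W,225+x/5,190+y/5,h).round(4)
o=np.array([z(97,193,.042),z(474,195,.042),z(448,740,.042),z(105,738,.042)])
i=np.array([z(152,238,.042),z(420,240,.042),z(405,703,.042),z(150,700,.042)])
s=np.array([z(175,320,.062),z(370,328,.062),z(362,517,.062),z(183,517,.062)])
for n,a in (('out',o),('in',i),('stub',s)):
    ax=(a[2]+a[3]-a[0]-a[1])/2; ay=(a[1]+a[2]-a[0]-a[3])/2
    print(n,a.mean(0),np.linalg.norm(ax),np.linalg.norm(ay),np.degrees(np.arctan2(ax[1],ax[0])),np.degrees(np.arctan2(-ay[0],ay[1])))
print('bolts',z(115,102,.014),z(461,108,.014))
s1=T();print(W[:3,3])
```

```text
out [0.516725 0.365275 0.042   ] 0.12271440420749317 0.07161930605639798 -2.966161687392032 -2.5208279077101605
in [0.51665  0.365425 0.042   ] 0.10424784170427699 0.05211489710246001 -3.0517848524393334 -2.8596601236074646
stub [0.4927  0.36455 0.062  ] 0.039932067314377824 0.03456385395178035 -2.2963447818359675 -3.4832714689976516
bolts [0.4452 0.3345 0.014 ] [0.4491 0.4043 0.014 ]
[0.32960201 0.37119738 0.36321305]
```

```bash
python3 -m inch '[[0,0,0,0,0,0,0],[0,0,0,0,0,0,0]]'; python3 -c "
from h import *
plan(.4927,.3646,.1,87.1);plan(.4927,.3646,.045,87.1)"
```

```text
clock: 3.85
tcp_pos: [0.411, 0.368, 0.2202]
orientation: [0.0, 0.721, 0.693, 0.0]
wrist_force: [0.2, -0.6, -0.0]
finger_gap: 0.0856
t3.85 tcp [0.411  0.368  0.2202] gap 0.0856 turn [ 0.005 -0.002  0.071] shift [0.014 1.635 2.405] F [ 0.2 -0.6 -0. ]
t3.85 tcp [0.411  0.368  0.2202] gap 0.0856 turn [ 0.005 -0.002  0.071] shift [0.014 1.635 3.505] F [ 0.2 -0.6 -0. ]
```

```bash
python3 -m inch '[[0,0,0.07,0,0,0,0],[0,0,0,0,0.55,0.6,0],[0,0,0,0,0.55,0.6,0],[0,0,0,0.01,0.53,0.6,0],[0,0,0,0,0,0.6,0],[0,0,0,0,0,0.6,0],[0,0,0,0,0,0.5,0],[0,0,0,0,0,0,0],[0,0,0,0,0,0,0]]'; python3 -c "
from h import *
plan(.4927,.3646,.045,87.1)
im,c,W=cam('wrist');save(im,'w4',s=1.2)"
```

```text
clock: 4.75
tcp_pos: [0.4911, 0.3642, 0.0451]
orientation: [-0.0, 0.725, 0.689, -0.001]
wrist_force: [0.8, 0.1, 0.8]
finger_gap: 0.0853
t4.75 tcp [0.4911 0.3642 0.0451] gap 0.0853 turn [-0.007  0.004  0.005] shift [0.009 0.032 0.002] F [0.8 0.1 0.8]
```

View pics/w4.png

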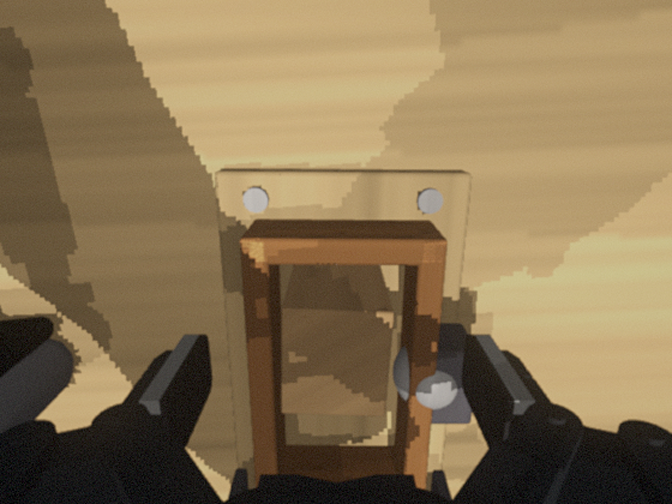

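```bash
python3 -m inch '[[0,0,0,0,-0.16,0,0],[0,0,0,0,0,0,1],[0,0,0,0,0,0,1],[0,0,0,0,0,0,1],[0,0,0,0,0,0,1],[0,0,0,0,0,0,1],[0,0,0,0,0,0,1],[0,0,0,0,0,0,1]]' 50
python3 -m inch '[[0,0,0,0,0,-0.3,1],[0,0,0,0,0,-0.6,1],[0,0,0,0,0,-0.6,1],[0,0,0,0,0,-0.6,1],[0,0,0,0,0,-0.6,1],[0,0,0,0,0,0,1]]'
python3 -c "
from h import *
plan(.513,-.354,.18,87.1)
im,c,W=cam('wrist');save(im,'w5',s=1)"
```

```text
clock: 5.6
tcp_pos: [0.4834, 0.3652, 0.0462]
orientation: [0.0, 0.724, 0.689, 0.001]
wrist_force: [-0.7, -0.7, 6.3]
finger_gap: 0.0347
clock: 6.2
tcp_pos: [0.4852, 0.3662, 0.1849]
orientation: [0.001, 0.724, 0.689, 0.004]
wrist_force: [0.8, 0.9, 0.3]
finger_gap: 0.035
t6.20 tcp [0.4852 0.3662 0.1849] gap 0.0350 turn [ 0.047 -0.03   0.01 ] shift [-14.357   1.284   0.099] F [0.8 0.9 0.3]
```

View pics/w5.png

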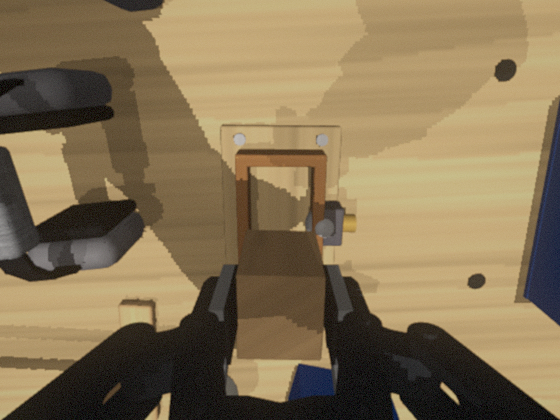

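```bash
python3 -m inch '[[0,0,0,0,0,-0.6,1],[0,0,0,-0.4,0.07,-0.2,1],[0,0,0,-0.8,0.07,0,1],[0,0,0,-0.8,0.07,0,1],[0,0,0,-0.8,0.07,0,1],[0,0,0,-0.8,0.07,0,1],[0,0,0,-0.8,0.07,0,1],[0,0,0,-0.8,0.07,0,1],[0,0,0,-0.8,0.07,0,1],[0,0,0,-0.8,0.07,0,1],[0,0,0,-0.8,0.07,0,1],[0,0,0,-0.8,0.07,0,1]]'
python3 -c "
from h import *
plan(.513,-.354,.10,87.1)"
```

```text
clock: 7.45
tcp_pos: [0.4997, -0.0579, 0.2186]
orientation: [-0.001, 0.724, 0.689, -0.001]
wrist_force: [1.0, 0.9, -0.7]
finger_gap: 0.0348
t7.45 tcp [ 0.4997 -0.0579  0.2186] gap 0.0348 turn [-0.017 -0.005  0.009] shift [-5.901  0.564  2.373] F [ 1.   0.9 -0.7]
```

```bash
python3 -m inch '[[0,0,0,-0.8,0.08,0,1],[0,0,0,-0.8,0.08,0,1],[0,0,0,-0.8,0.08,0,1],[0,0,0,-0.8,0.08,0,1],[0,0,0,-0.8,0.08,0.2,1],[0,0,0,-0.8,0.08,0.5,1],[0,0,0,-0.7,0.08,0.5,1],[0,0,0,-0.4,0,0.5,1],[0,0,0,0,0,0.5,1],[0,0,0,0,0,0,1]]'
python3 -c "
from h import *
plan(.513,-.354,.055,87.1)
im,c,W=cam('wrist');save(im,'w6',s=1)"
```

```text
clock: 8.45
tcp_pos: [0.5108, -0.3507, 0.1042]
orientation: [-0.005, 0.725, 0.689, -0.0]
wrist_force: [-1.4, 0.5, -0.3]
finger_gap: 0.0348
t8.45 tcp [ 0.5108 -0.3507  0.1042] gap 0.0348 turn [-0.059 -0.049 -0.001] shift [-0.063  0.047  0.984] F [-1.4  0.5 -0.3]
```

View pics/w6.png

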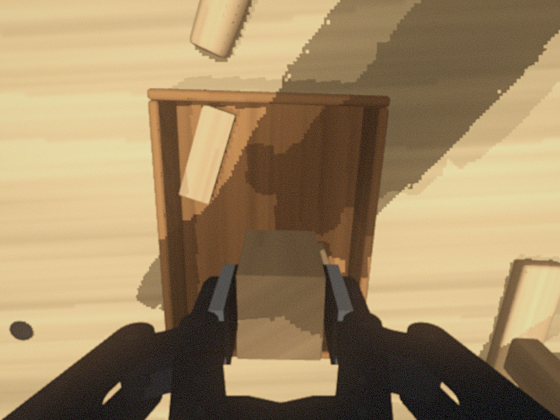

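```bash
python3 -m inch '[[0,0,0,0,0,0.4,1],[0,0,0,0,0,0.3,1],[0,0,0,0,0,0.2,1],[0,0,0,0,0,0.1,1],[0,0,0,0,0,0.1,1],[0,0,0,0,0,0,1]]'
python3 -m inch '[[0,0,0,0,0,0,0.5],[0,0,0,0,0,0,0.4],[0,0,0,0,0,0,0.2],[0,0,0,0,0,0,0],[0,0,0,0,0,0,0],[0,0,0,0,0,-0.8,0],[0,0,0,0,0,-0.8,0],[0,0,0,0,0,-0.8,0],[0,0,0,0,0,-0.8,0]]'
python3 -c "
from h import *
import pickle
im,c,W=cam('wrist');save(im,'w7',s=1)
d={}
for n in ('top','scene'):
  im,c,W=cam(n);save(im,n+'7',s=1.4);d[n]=(im,c,W)
pickle.dump(d,open('v7.pkl','wb'))
"
```

```text
clock: 9.1
tcp_pos: [0.5143, -0.3523, 0.0553]
orientation: [-0.0, 0.724, 0.69, 0.0]
wrist_force: [-0.2, -0.2, -1.6]
finger_gap: 0.0349
clock: 10.0
tcp_pos: [0.514, -0.3523, 0.2169]
orientation: [-0.0, 0.724, 0.689, 0.0]
wrist_force: [-0.0, -0.6, 0.8]
finger_gap: 0.0859
```

View pics/w7.png

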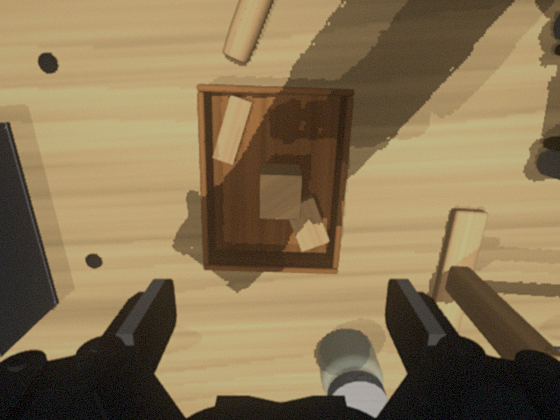

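View pics/top7.png

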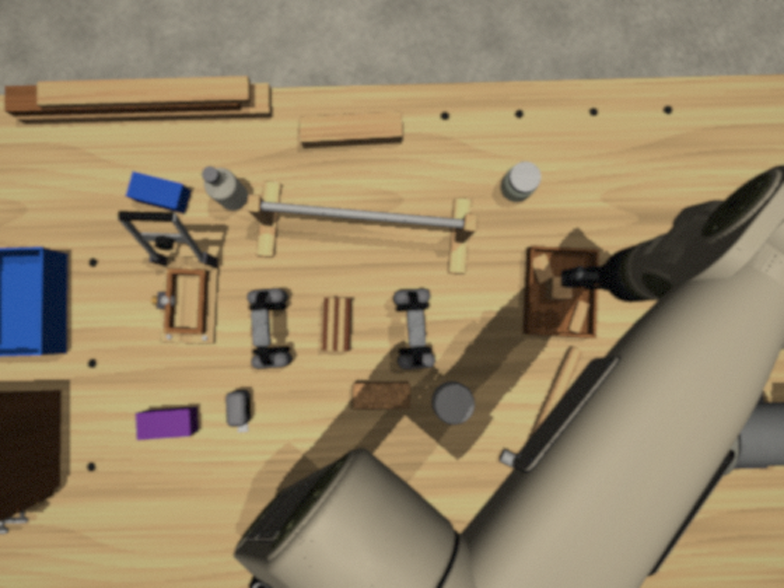

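The offcut is in the tray and the nest is empty. Next is the block.

```bash
python3 -m inch '[[0,0,0,0.8,-0.28,0,0],[0,0,0,0.8,-0.28,0,0],[0,0,0,0.8,-0.28,0,0],[0,0,0,0.8,-0.28,0,0],[0,0,0,0.8,-0.28,0,0],[0,0,0,0.8,-0.28,0,0],[0,0,0,0.8,-0.28,0,0],[0,0,0,0.8,-0.28,0,0],[0,0,0,0.8,-0.28,0,0],[0,0,0,0.8,-0.28,0,0],[0,0,0,0.4,0,0,0],[0,0,0,0,0,0,0]]'
python3 -c "
from h import *
import pickle
im,c,W=cam('wrist');save(im,'w8',s=1.4);pickle.dump((im,c,W),open('w8.pkl','wb'))
plan(.45,.07,.2)
"
```

```text
clock: 11.35
tcp_pos: [0.3937, 0.0759, 0.2142]
orientation: [-0.001, 0.723, 0.691, -0.0]
wrist_force: [0.5, -0.3, -0.0]
finger_gap: 0.0852
t11.40 tcp [0.3942 0.0747 0.2143] gap 0.0856 turn [-0.01   0.002 -0.   ] shift [-0.043  1.12   0.287] F [ 0.5 -0.3  0.8]
```

View pics/w8.png

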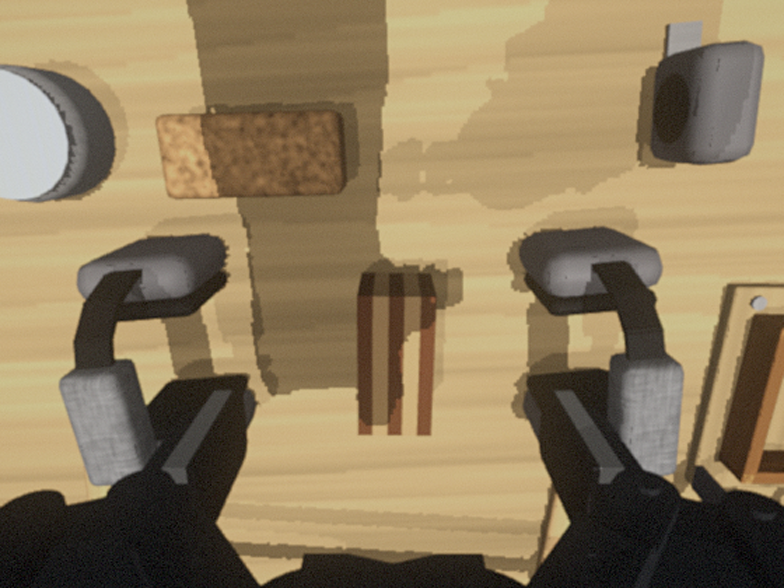

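Run:
```python
from h import *
import pickle
im,c,W=pickle.load(open('w8.pkl','rb'))
z=lambda x,y,h:onz(c,W,x/1.4,y/1.4,h)
a=np.array([z(358,295,.055),z(436,297,.055),z(431,435,.055),z(358,434,.055)])
ax=(a[2]+a[3]-a[0]-a[1])/2; ay=(a[1]+a[2]-a[0]-a[3])/2
print(a.round(4),a.mean(0),np.linalg.norm(ax),np.linalg.norm(ay),np.degrees(np.arctan2(ax[1],ax[0])),np.degrees(np.arctan2(-ay[0],ay[1])))
c0=a.mean(0)
plan(c0[0]-.02,c0[1],.12,90+np.degrees(np.arctan2(ax[1],ax[0])))
plan(c0[0]-.02,c0[1],.029,90+np.degrees(np.arctan2(ax[1],ax[0])))
```

```text
[[0.4131 0.0535 0.055 ]
 [0.4166 0.1019 0.055 ]
 [0.5158 0.0967 0.055 ]
 [0.5128 0.047  0.055 ]] [0.46458151 0.07474371 0.055     ] 0.09957868845077772 0.04914569453836235 -3.379419620579891 -3.780058801796347
t11.40 tcp [0.3942 0.0747 0.2143] gap 0.0856 turn [-0.01   0.002  0.092] shift [0.06  1.007 1.887] F [ 0.5 -0.3  0.8]
t11.40 tcp [0.3942 0.0747 0.2143] gap 0.0856 turn [-0.01   0.002  0.092] shift [0.06  1.007 3.707] F [ 0.5 -0.3  0.8]
```

```bash
python3 -m inch '[[0,0,0.09,0,0,0,0],[0,0,0,0.06,0.45,0.6,0],[0,0,0,0,0.45,0.7,0],[0,0,0,0,0,0.7,0],[0,0,0,0,0,0.7,0],[0,0,0,0,0,0.5,0],[0,0,0,0,0,0.3,0],[0,0,0,0,0,0.2,0],[0,0,0,0,0,0,0],[0,0,0,0,0,0,0]]'
python3 -c "
from h import *
plan(.4396,.0762,.029)
im,c,W=cam('wrist');save(im,'w9',s=1)
"
```

```text
clock: 12.4
tcp_pos: [0.4406, 0.0735, 0.0306]
orientation: [0.0, 0.729, 0.684, 0.0]
wrist_force: [0.5, 0.2, 0.2]
finger_gap: 0.0851
t12.40 tcp [0.4406 0.0735 0.0306] gap 0.0851 turn [ 0.002 -0.    -0.   ] shift [ 0.052 -0.023  0.032] F [0.5 0.2 0.2]
```

View pics/w9.png

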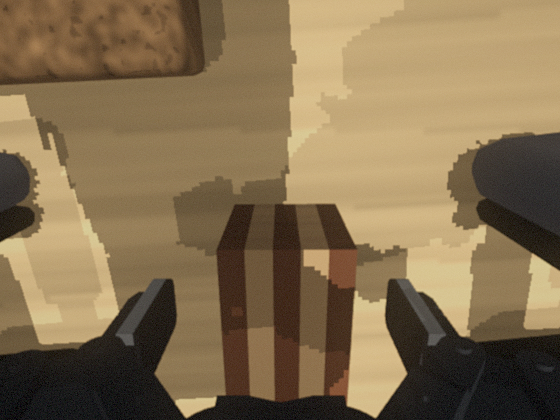

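Block sits centred between the fingers. Closing on it.

```bash
python3 -m inch '[[0,0,0,0.04,0,0,0.3],[0,0,0,0,0,0,1],[0,0,0,0,0,0,1],[0,0,0,0,0,0,1],[0,0,0,0,0,0,1],[0,0,0,0,0,0,1]]' 80
python3 -m inch '[[0,0,0,0,0,-0.2,1],[0,0,0,0,0,-0.5,1],[0,0,0,0,0,-0.7,1],[0,0,0,0,0,-0.8,1],[0,0,0,0,0,-0.8,1],[0,0,0,0,0,-0.8,1],[0,0,0,0,0,-0.3,1],[0,0,0,0,0,0,1]]'
python3 -c "
from h import *
plan(.50,.36,.22,87.1)
im,c,W=cam('wrist');save(im,'w10',s=1)
"
```

```text
clock: 13.05
tcp_pos: [0.4411, 0.0763, 0.0313]
orientation: [0.001, 0.728, 0.685, 0.001]
wrist_force: [-1.7, 0.3, 6.2]
finger_gap: 0.0484
clock: 13.85
tcp_pos: [0.4416, 0.0762, 0.2384]
orientation: [0.002, 0.729, 0.685, 0.002]
wrist_force: [1.0, -0.6, -2.8]
finger_gap: 0.0487
t13.85 tcp [0.4416 0.0762 0.2384] gap 0.0487 turn [ 0.041 -0.002 -0.078] shift [5.728 0.878 0.368] F [ 1.  -0.6 -2.8]
```

View pics/w10.png

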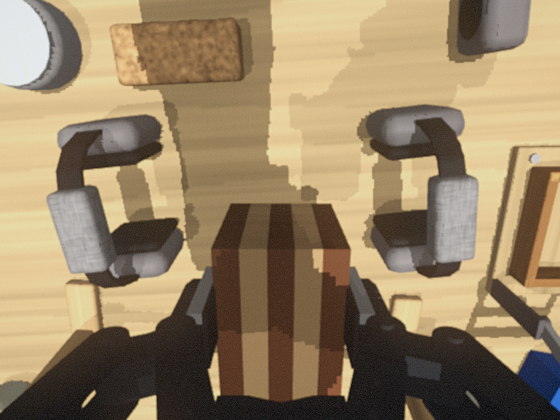

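```bash
python3 -m inch '[[0,0,-0.08,0.3,0,0,1],[0,0,0,0.6,0.1,0,1],[0,0,0,0.7,0.1,0,1],[0,0,0,0.7,0.1,0,1],[0,0,0,0.7,0.1,0,1],[0,0,0,0.7,0.1,0,1],[0,0,0,0.7,0.1,0,1],[0,0,0,0.7,0.1,0,1],[0,0,0,0.6,0.1,0,1],[0,0,0,0.15,0,0,1],[0,0,0,0,0,0,1]]'
python3 -c "
from h import *
plan(.4929,.3666,.12,87.1)
"
```

```text
clock: 15.0
tcp_pos: [0.494, 0.3667, 0.2328]
orientation: [-0.001, 0.724, 0.69, -0.002]
wrist_force: [-0.6, -1.1, -2.3]
finger_gap: 0.0488
t15.00 tcp [0.494  0.3667 0.2328] gap 0.0488 turn [-0.025  0.016  0.014] shift [-0.003 -0.021  2.255] F [-0.6 -1.1 -2.3]
```

```bash
python3 -m inch '[[0,0,0,0,-0.02,0.5,1],[0,0,0,0,0,0.6,1],[0,0,0,0,0,0.6,1],[0,0,0,0,0,0.5,1],[0,0,0,0,0,0.2,1],[0,0,0,0,0,0,1],[0,0,0,0,0,0,1]]'
python3 -c "
from h import *
plan(.4929,.3666,.078,87.1)
im,c,W=cam('wrist');save(im,'w11',s=1.4)
im,c,W=cam('top');save(im,'t11',(80,150,200,260),5)
im,c,W=cam('scene');save(im,'s11',(370,170,520,290),4.5)
"
```

```text
clock: 15.7
tcp_pos: [0.4946, 0.3659, 0.1162]
orientation: [0.0, 0.725, 0.689, 0.0]
wrist_force: [-0.3, -0.3, -0.6]
finger_gap: 0.0485
t15.70 tcp [0.4946 0.3659 0.1162] gap 0.0485 turn [ 0.005 -0.003 -0.005] shift [ 0.013 -0.034  0.764] F [-0.3 -0.3 -0.6]
```

View pics/w11.png

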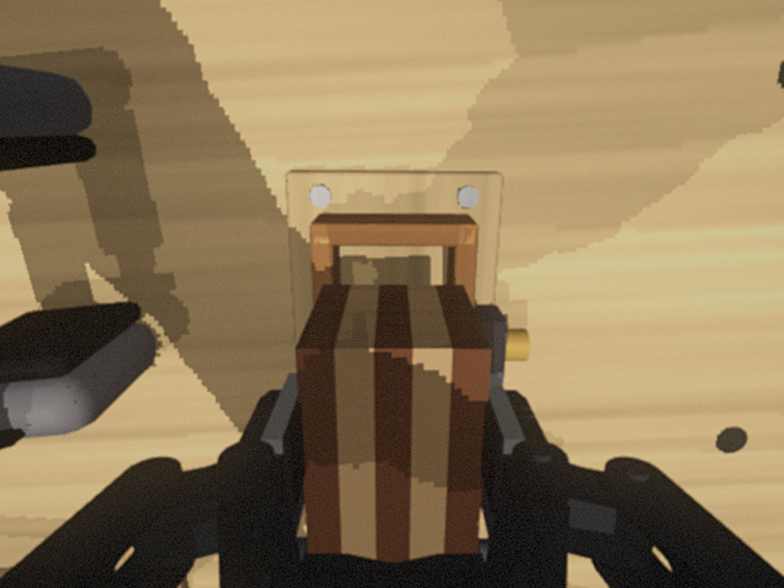

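View pics/s11.png

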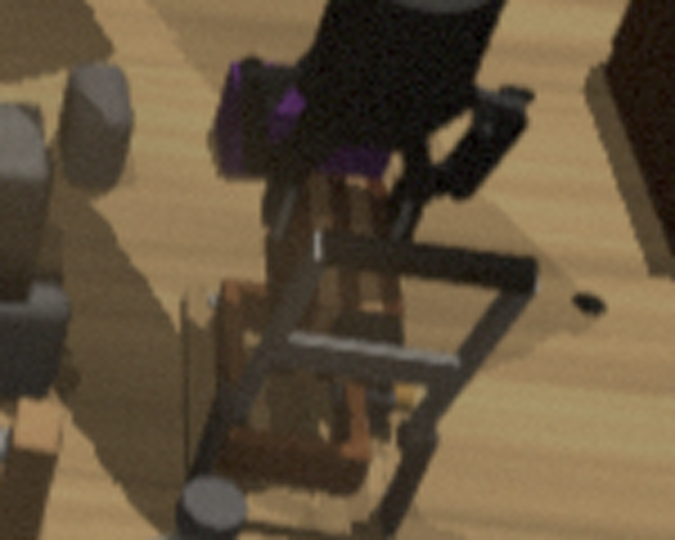

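Run:
```python
from h import *
c=env.calibration('wrist');W=T()@np.array(c['hand_eye'])
Ti=np.linalg.inv(T())
def z(x,y,h):
    p=onz(c,W,x/1.4,y/1.4,h);print(p.round(4),(Ti@np.r_[p,1])[:3].round(4))
z(319,286,.085);z(466,287,.085)
z(297,347,.140);z(490,348,.140)
print('rim');z(311,224,.042);z(477,224,.042);z(332,246,.042);z(454,246,.042)
```

```text
[0.4689 0.3417 0.085 ] [-0.0263 -0.025   0.032 ]
[0.472 0.394 0.085] [ 0.0261 -0.0247  0.0321]
[0.4679 0.3436 0.14  ] [-0.0243 -0.0261 -0.023 ]
[0.4707 0.3925 0.14  ] [ 0.0247 -0.0258 -0.0229]
rim
[0.4543 0.3338 0.042 ] [-0.035  -0.0394  0.0749]
[0.4579 0.4047 0.042 ] [ 0.036  -0.0394  0.075 ]
[0.4643 0.3419 0.042 ] [-0.0264 -0.0298  0.075 ]
[0.467  0.3948 0.042 ] [ 0.0266 -0.0298  0.075 ]
```

```bash
python3 -m inch '[[0,0,0,0.004,-0.045,0,1],[0,0,0,0,0,0.3,1],[0,0,0,0,0,0.3,1],[0,0,0,0,0,0.15,1],[0,0,0,0,0,0.1,1],[0,0,0,0,0,0.05,1],[0,0,0,0,0,0,1],[0,0,0,0,0,0,1]]'
python3 -c "
from h import *
plan(.4929,.3666,.067,87.1)
im,c,W=cam('wrist');save(im,'w12',s=1.2)
"
```

```text
clock: 16.65
tcp_pos: [0.4923, 0.3668, 0.0709]
orientation: [0.0, 0.725, 0.689, 0.0]
wrist_force: [0.6, 0.3, -2.4]
finger_gap: 0.0482
t16.65 tcp [0.4923 0.3668 0.0709] gap 0.0482 turn [ 0.006 -0.004  0.   ] shift [-0.003  0.012  0.077] F [ 0.6  0.3 -2.4]
```

View pics/w12.png

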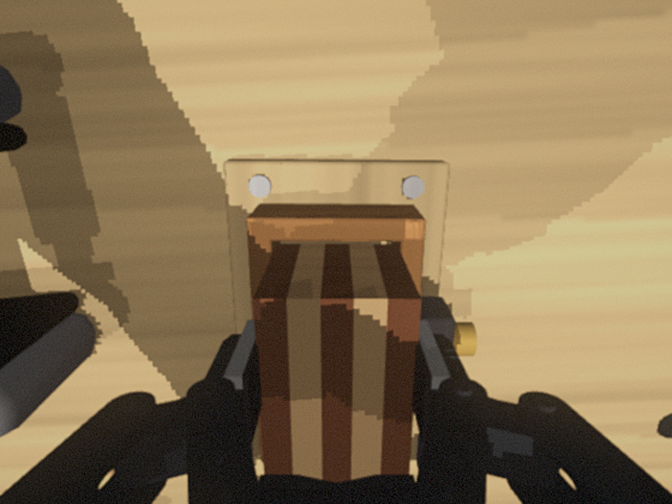

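```bash
python3 -m inch '[[0,0,0,0,0,0.04,1],[0,0,0,0,0,0.04,1],[0,0,0,0,0,0,1],[0,0,0,0,0,0,1]]'
python3 -c "
from h import *
plan(.4929,.3666,.067,87.1)
"
```

```text
clock: 17.1
tcp_pos: [0.4924, 0.366, 0.0663]
orientation: [0.001, 0.725, 0.689, -0.0]
wrist_force: [1.9, -3.3, -0.9]
finger_gap: 0.0484
t17.10 tcp [0.4924 0.366  0.0663] gap 0.0484 turn [ 0.006  0.006 -0.005] shift [ 0.013  0.01  -0.014] F [ 1.9 -3.3 -0.9]
```

```bash
python3 -m inch '[[0,0,0,0,0,0,0.35],[0,0,0,0,0,0,0.3],[0,0,0,0,0,0,0.1],[0,0,0,0,0,0,0],[0,0,0,0,0,0,0],[0,0,0,0,0,-0.5,0],[0,0,0,0,0,-0.7,0],[0,0,0,0,0,-0.7,0],[0,0,0,0,0,0,0.5],[0,0,0,0,0,0,1],[0,0,0,0,0,0,1]]'
python3 -c "
from h import *
im,c,W=cam('wrist');save(im,'w13',s=1.2)
im,c,W=cam('scene');save(im,'s13',(370,170,520,290),4.5)
plan(.5165,.3654,.1,87.1)
"
```

```text
clock: 18.2
tcp_pos: [0.4912, 0.3662, 0.1601]
orientation: [-0.0, 0.725, 0.689, -0.001]
wrist_force: [0.9, 0.3, -0.5]
finger_gap: 0.044
t18.30 tcp [0.491  0.3661 0.1596] gap 0.0282 turn [-0.018  0.01   0.   ] shift [0.012 0.51  1.193] F [ 0.1  0.4 -0.8]
```

View pics/w13.png

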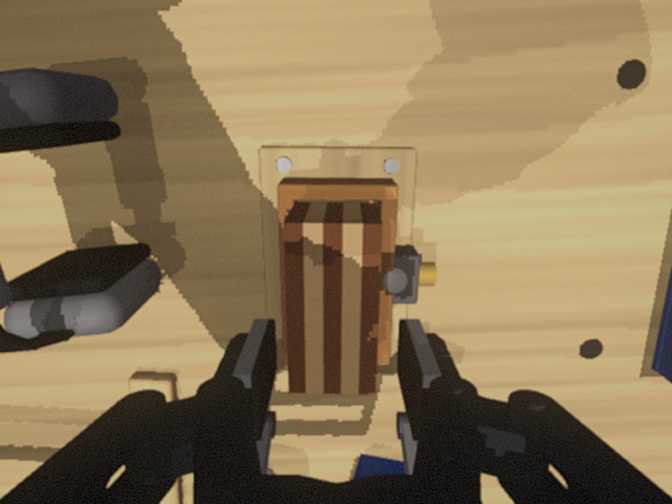

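View pics/s13.png

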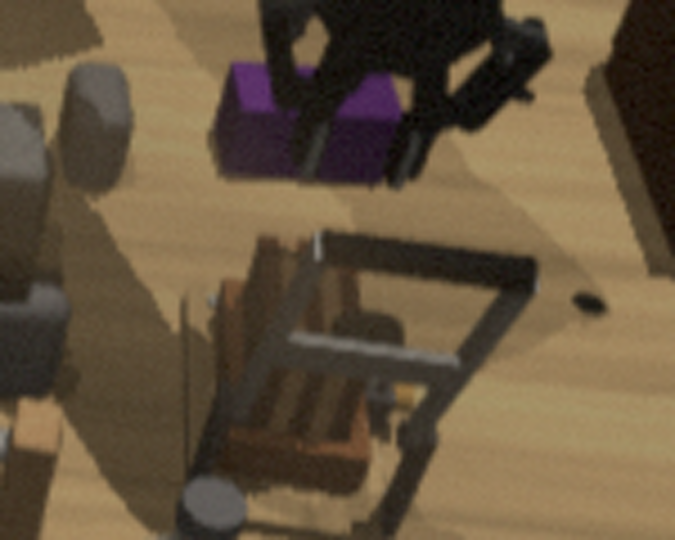

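```bash
python3 -m inch '[[0,0,0,0,0.25,0.3,1],[0,0,0,0,0.26,0.4,1],[0,0,0,0,0,0.3,1],[0,0,0,0,0,0.2,1],[0,0,0,0,0,0,1],[0,0,0,0,0,0,1]]'
python3 -c "
from h import *
plan(.5165,.3654,.067,87.1)
"
python3 -m inch '[[0,0,0,0,0,0.1,1],[0,0,0,0,0,0.08,1],[0,0,0,0,0,0.06,1],[0,0,0,0,0,0.06,1],[0,0,0,0,0,0,1]]'
```

```text
clock: 18.9
tcp_pos: [0.5173, 0.3651, 0.1008]
orientation: [-0.0, 0.725, 0.689, -0.0]
wrist_force: [0.2, 0.7, -0.4]
finger_gap: 0.0002
t18.90 tcp [0.5173 0.3651 0.1008] gap 0.0002 turn [-0.006  0.003 -0.   ] shift [ 0.005 -0.016  0.675] F [ 0.2  0.7 -0.4]
clock: 19.4
tcp_pos: [0.5173, 0.3653, 0.0862]
orientation: [-0.0, 0.725, 0.689, 0.0]
wrist_force: [0.2, 0.1, 0.1]
finger_gap: 0.0001
```

```bash
python3 -m inch '[[0,0,0,0,0,0.06,1],[0,0,0,0,0,0.06,1],[0,0,0,0,0,0.06,1],[0,0,0,0,0,0,1]]'
python3 -m inch '[[0,0,0,0,0,0.06,1],[0,0,0,0,0,0.06,1],[0,0,0,0,0,0,1]]'
python3 -m inch '[[0,0,0,0,0,0.06,1],[0,0,0,0,0,0,1]]'
```

```text
clock: 19.8
tcp_pos: [0.5171, 0.3651, 0.0766]
orientation: [-0.0, 0.725, 0.689, -0.0]
wrist_force: [0.4, -0.3, -0.7]
finger_gap: -0.0
clock: 20.1
tcp_pos: [0.517, 0.365, 0.0706]
orientation: [-0.0, 0.725, 0.689, -0.0]
wrist_force: [0.1, 1.0, -0.5]
finger_gap: 0.0001
clock: 20.3
tcp_pos: [0.5172, 0.3652, 0.0678]
orientation: [-0.0, 0.725, 0.689, -0.0]
wrist_force: [-0.5, 0.0, -0.7]
finger_gap: -0.0001
```

```bash
python3 -c "
from h import *
im,c,W=cam('wrist');save(im,'w14',s=1.2)
im,c,W=cam('scene');save(im,'s14',(370,170,520,290),4.5)
"
```

```text
(no output)
```

View pics/w14.png

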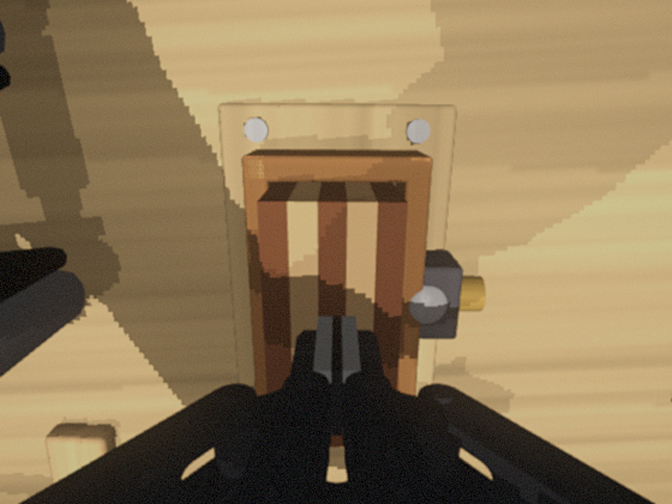

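View pics/s14.png

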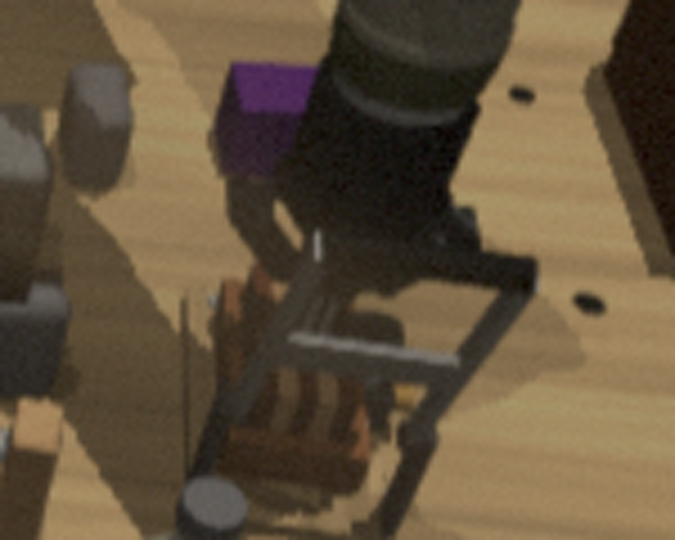

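```bash
python3 -c "
from h import *
c=env.calibration('wrist');W=T()@np.array(c['hand_eye'])
for h in (.062,.067,.072,.08,.09):
  print(h,np.linalg.norm(onz(c,W,258/1.2,200/1.2,h)-onz(c,W,408/1.2,200/1.2,h)),onz(c,W,333/1.2,200/1.2,h)[:2])
"
python3 -m inch '[[0,0,0,0,0,0.04,1],[0,0,0,0,0,0,1]]'
python3 -m inch '[[0,0,0,0,0,0.05,1],[0,0,0,0,0,0,1]]'
python3 -m inch '[[0,0,0,0,0,0.05,1],[0,0,0,0,0,0,1]]'
```

```text
0.062 0.05138409878234387 [0.46786981 0.36647162]
0.067 0.04964892099526003 [0.46685614 0.36656342]
0.072 0.04791374320817632 [0.46584248 0.36665522]
0.08 0.04513745874884227 [0.46422061 0.3668021 ]
0.09 0.04166710317467473 [0.46219328 0.3669857 ]
clock: 20.6
tcp_pos: [0.5175, 0.3654, 0.0671]
orientation: [0.0, 0.725, 0.689, 0.0]
wrist_force: [-1.1, -1.0, 4.5]
finger_gap: -0.0001
clock: 20.8
tcp_pos: [0.5176, 0.3654, 0.067]
orientation: [0.0, 0.725, 0.689, 0.001]
wrist_force: [-5.6, -2.8, 18.1]
finger_gap: 0.0003
clock: 21.0
tcp_pos: [0.5176, 0.3655, 0.0669]
orientation: [0.001, 0.725, 0.689, 0.002]
wrist_force: [-10.6, -5.0, 31.4]
finger_gap: -0.0001
```

Solid stop at z 0.067 with force rising to 31 N, so the block is home. I'll back off and confirm with the cameras before closing the clamp.

```bash
python3 -m inch '[[0,0,0,0,0,-0.3,1],[0,0,0,0,0,-0.5,1],[0,0,0,0,-0.4,-0.8,1],[0,0,0,0,-0.8,-0.8,1],[0,0,0,0,-0.8,0,1],[0,0,0,0,0,0,1],[0,0,0,0,0,0,1]]'
python3 -c "
from h import *
import pickle
im,c,W=cam('wrist');save(im,'w15',(190,170,370,340),4)
pickle.dump((im,c,W),open('w15.pkl','wb'))
d={}
im,c,W=cam('scene');save(im,'s15',(370,170,520,290),4.5);d['scene']=(im,c,W)
im,c,W=cam('top');save(im,'t15',(80,140,200,260),5);d['top']=(im,c,W)
pickle.dump(d,open('v15.pkl','wb'))
plan(.66,.36,.22)
"
```

```text
clock: 21.7
tcp_pos: [0.4216, 0.3703, 0.1771]
orientation: [0.0, 0.724, 0.689, 0.001]
wrist_force: [-0.0, 0.0, -0.2]
finger_gap: -0.0
t21.85 tcp [0.4231 0.3701 0.1762] gap 0.0000 turn [0.001 0.    0.   ] shift [ 0.041  4.743 -0.876] F [ 0.5  0.7 -0.2]
```

View pics/w15.png

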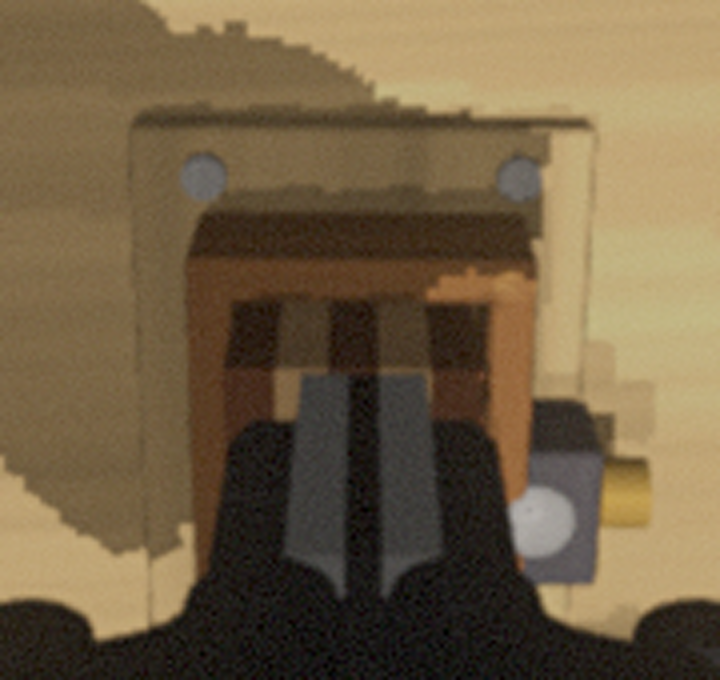

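View pics/t15.png

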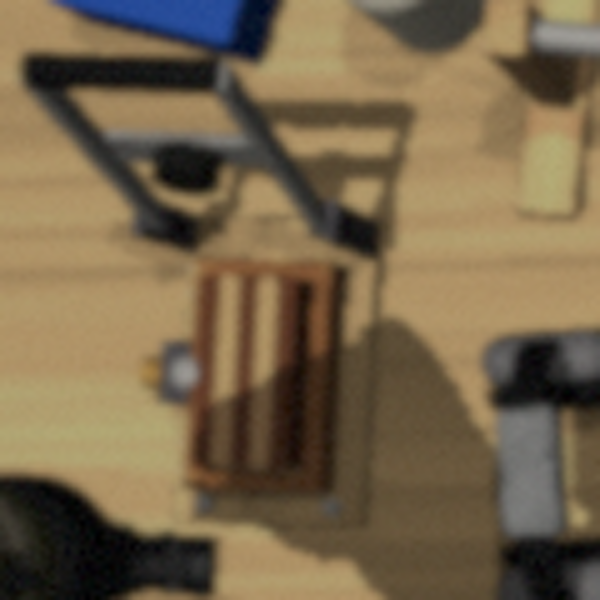

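View pics/s15.png

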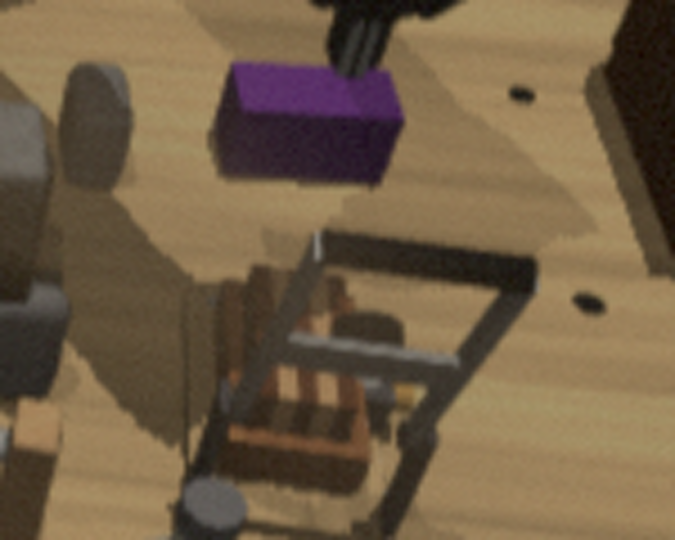

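```bash
python3 -c "
from h import *
import pickle
d=pickle.load(open('v15.pkl','rb'))
a=np.radians(-2.9);Rz=np.array([[np.cos(a),-np.sin(a)],[np.sin(a),np.cos(a)]])
for n,cr,k in (('scene',(400,220,480,290),8),('top',(100,180,160,250),8)):
  im,c,W=d[n];x0,y0,x1,y1=cr
  z=cv2.resize(im[y0:y1,x0:x1],None,fx=k,fy=k,interpolation=cv2.INTER_CUBIC)
  for h,col,L in ((.067,(0,255,0),(.05,.025)),(.042,(255,0,0),(.062,.0365))):
    P=[(proj(c,W,np.r_[Rz@np.array([sx*L[0],sy*L[1]])+[.5165,.3654],h])-[x0,y0]+.5)*k for sx,sy in ((1,1),(1,-1),(-1,-1),(-1,1))]
    cv2.polylines(z,[np.int32(P)],True,col,1)
  save(z,'o'+n)
"
```

```text
(no output)
```

View pics/oscene.png

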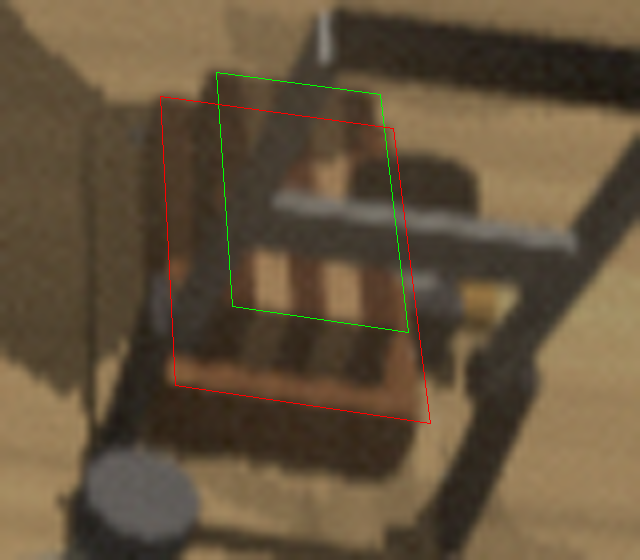

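View pics/otop.png

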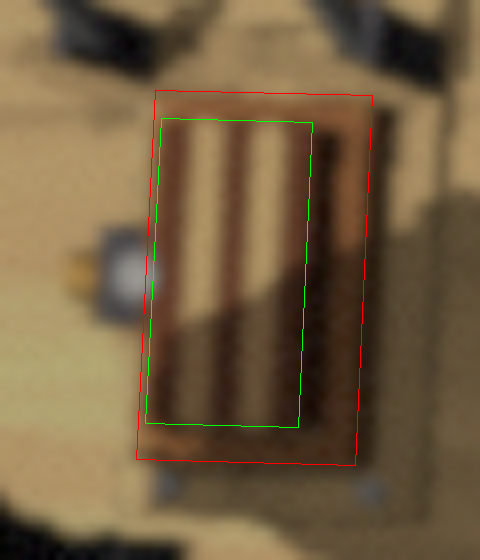

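```bash
python3 -c "
from h import *
import pickle
d=pickle.load(open('v15.pkl','rb'))
_,c,W=d['top'];_,c2,W2=d['scene']
print(tri(ray(c,W,80+125/5,140+73/5),ray(c2,W2,370+428/4.5,170+262/4.5)))
print('pad?',tri(ray(c,W,80+185/5,140+165/5),ray(c2,W2,370+368/4.5,170+335/4.5)))
"
```

```text
[0.63807968 0.35910104 0.23968574]
pad? [0.60862374 0.3595571  0.16279791]
```

```bash
python3 -m inch '[[0,0,0,0,0,-0.7,1],[0,0,0,0,0,-0.8,1],[0,0,0,0,0.4,-0.8,1],[0,0,0,0,0.6,0,1],[0,0,0,0,0.6,0,1],[0,0,0,0,0.6,0,1],[0,0,0,0,0.6,0,1],[0,0,0,0.02,0.6,0,1],[0,0,0,0.02,0.6,0,1],[0,0,0,0,0.5,0,1],[0,0,0,0,0.4,0,1],[0,0,0,0,0,0,1]]'
python3 -c "
from h import *
plan(.672,.358,.215,87.1);print(env.get_state()['joint_pos'])"
```

```text
clock: 23.05
tcp_pos: [0.6703, 0.358, 0.2872]
orientation: [-0.0, 0.726, 0.688, -0.002]
wrist_force: [-0.5, 0.2, -0.1]
finger_gap: 0.0002
t23.05 tcp [0.6703 0.358  0.2872] gap 0.0002 turn [-0.021  0.013 -0.024] shift [0.002 0.034 1.443] F [-0.5  0.2 -0.1]
[ 3.85217760e-01  7.75845836e-01  9.47036287e-01  1.74535774e+00
 -3.94653956e-04  4.39223981e-01]
```

```bash
python3 -m inch '[[0,0,0,0,0.03,0.5,1],[0,0,0,0,0,0.5,1],[0,0,0,0,0,0.35,1],[0,0,0,0,0,0,1],[0,0,0,0,0,0,1]]'
python3 -m inch '[[0,0,0,0,-0.3,0,1],[0,0,0,0,-0.3,0,1],[0,0,0,0,-0.3,0,1],[0,0,0,0,-0.3,0,1],[0,0,0,0,-0.3,0,1],[0,0,0,0,-0.3,0,1],[0,0,0,0,0,0,1]]'
python3 -c "
from h import *
im,c,W=cam('scene');save(im,'s16',(370,140,520,290),4)"
```

```text
clock: 23.55
tcp_pos: [0.668, 0.3594, 0.2243]
orientation: [-0.0, 0.725, 0.689, -0.0]
wrist_force: [-0.5, 0.3, -0.1]
finger_gap: -0.0002
clock: 24.25
tcp_pos: [0.578, 0.3649, 0.2269]
orientation: [0.0, 0.724, 0.689, 0.002]
wrist_force: [0.7, 0.4, -0.0]
finger_gap: 0.0002
```

View pics/s16.png

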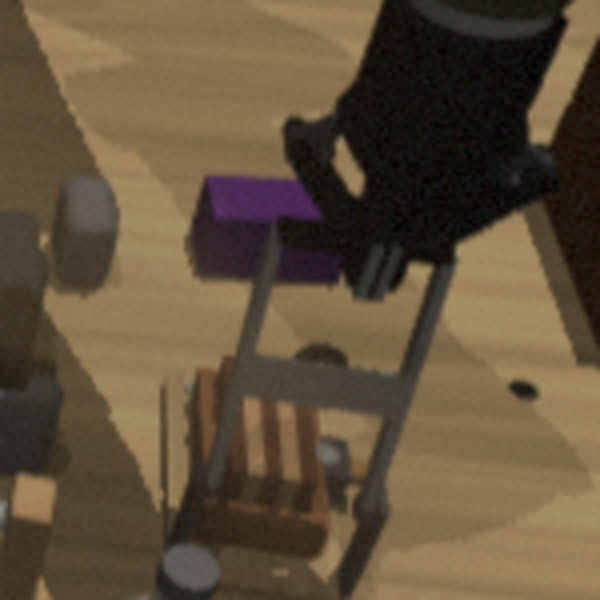

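```bash
python3 -m inch '[[0,0,0,0,-0.23,0.06,1],[0,0,0,0,-0.23,0.08,1],[0,0,0,0,-0.22,0.1,1],[0,0,0,0,-0.22,0.12,1],[0,0,0,0,-0.21,0.13,1],[0,0,0,0,-0.2,0.15,1],[0,0,0,0,-0.19,0.17,1],[0,0,0,0,-0.17,0.18,1],[0,0,0,0,-0.16,0.19,1],[0,0,0,0,-0.15,0.2,1],[0,0,0,0,0,0,1]]'
python3 -c "
from h import *
im,c,W=cam('scene');save(im,'s17',(370,140,520,290),4)
im,c,W=cam('top');save(im,'t17',(80,140,200,260),5)"
```

```text
clock: 25.4
tcp_pos: [0.4799, 0.3693, 0.1548]
orientation: [-0.0, 0.725, 0.689, -0.0]
wrist_force: [0.3, -0.1, 0.3]
finger_gap: 0.0001
```

View pics/s17.png

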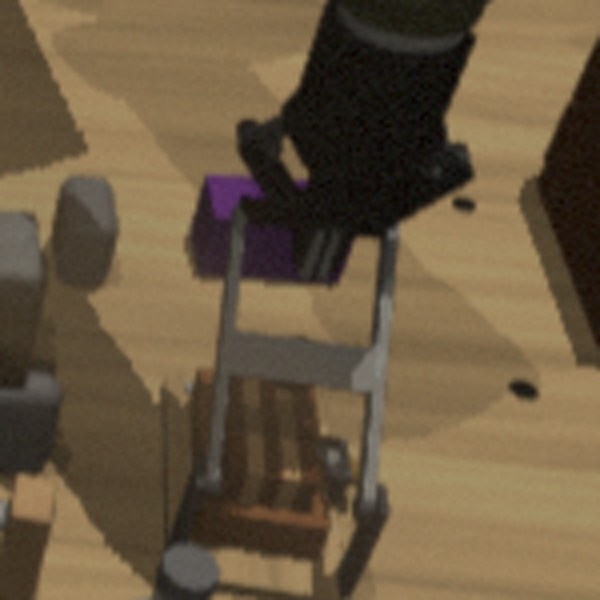

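View pics/t17.png

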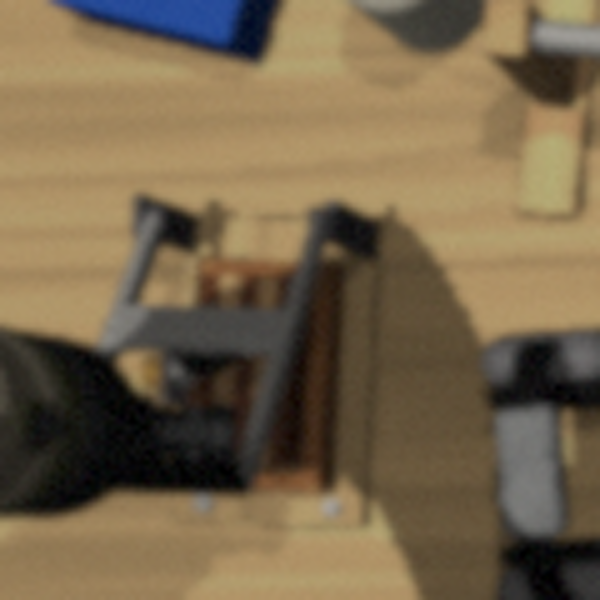

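```bash
python3 -m inch '[[0,0,0,0,0.08,0,1],[0,0,0,0,0,-0.6,1],[0,0,0,0,0,-0.7,1],[0,0,0,0,0,0,1],[0,0,0,0,-0.25,0,1],[0,0,0,0,-0.25,0,1],[0,0,0,0,0,0,1],[0,0,0,0,0,0,1]]'
python3 -c "
from h import *
plan(.463,.368,.18)
im,c,W=cam('scene');save(im,'s18',(370,140,520,290),4)
im,c,W=cam('wrist');save(im,'w18',s=1)"
```

```text
clock: 26.3
tcp_pos: [0.4577, 0.3701, 0.2195]
orientation: [-0.0, 0.724, 0.689, -0.001]
wrist_force: [0.6, -0.4, -0.2]
finger_gap: -0.0001
t26.30 tcp [0.4577 0.3701 0.2195] gap -0.0001 turn [-0.008  0.006 -0.   ] shift [-0.037  0.109  0.79 ] F [ 0.6 -0.4 -0.2]
```

View pics/s18.png

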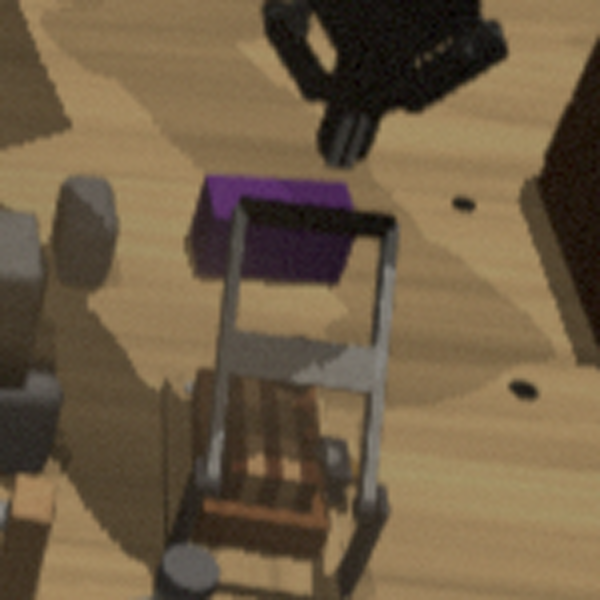

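View pics/w18.png

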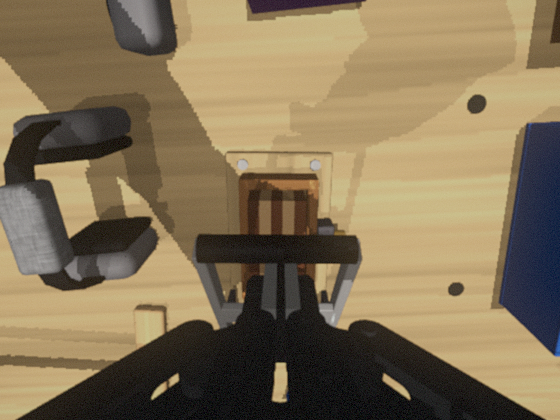

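```bash
python3 -c "
from h import *
c=env.calibration('wrist');W=T()@np.array(c['hand_eye'])
for th in np.arange(.3,1,.05):
  p=proj(c,W,[.5944-.165*np.cos(th),.3615+.0505*.165*np.cos(th),.082+.165*np.sin(th)]);print(round(th,2),p.round(1),.5944-.165*np.cos(th),.082+.165*np.sin(th))
"
```

```text
0.3 [277.8 183.2] 0.436769479294275 0.13076083409912104
0.35 [277.7 190.3] 0.43940350238018255 0.13857813823014947
0.4 [277.6 198.3] 0.442424935989524 0.14625402648092733
0.45 [277.5 207.4] 0.4458262281118084 0.15376931312835299
0.5 [277.4 217.4] 0.44959887728808856 0.1611052138696935
0.55 [277.4 228.4] 0.4537334538601816 0.16824339277355876
0.6 [277.3 240.5] 0.4582196235399031 0.17516600811018082
0.65 [277.2 253.7] 0.4630461732394058 0.1818557569464465
0.7 [277.1 267.8] 0.46820103909805943 0.18829591839421903
0.75 [277.  282.9] 0.47367133663581956 0.19447039540385014
0.8 [276.9 298.9] 0.4794433929577177 0.20036375499842124
0.85 [276.8 315.7] 0.485502780928978 0.2059612668481483
0.9 [276.8 333.2] 0.49183435523534036 0.21124894008853473
0.95 [276.7 351.4] 0.49842229023845924 0.2162135582902467
```

```bash
python3 -m inch '[[0,0,0,0,0.02,0.4,1],[0,0,0,0,-0.05,0.26,1],[0,0,0,0,-0.08,0.26,1],[0,0,0,0,-0.08,0.26,1],[0,0,0,0,-0.08,0.26,1],[0,0,0,0,-0.06,0.26,1],[0,0,0,0,-0.06,0.26,1],[0,0,0,0,-0.05,0.2,1],[0,0,0,0,-0.04,0.2,1],[0,0,0,0,-0.03,0.1,1],[0,0,0,0,0,0,1]]'
python3 -c "
from h import *
plan(.4305,.3698,.09)
im,c,W=cam('scene');save(im,'s19',(370,140,520,290),4)"
```

```text
clock: 27.5
tcp_pos: [0.4327, 0.3712, 0.0963]
orientation: [-0.0, 0.725, 0.689, -0.001]
wrist_force: [0.1, 0.5, -0.1]
finger_gap: 0.0001
t27.50 tcp [0.4327 0.3712 0.0963] gap 0.0001 turn [-0.01   0.006 -0.   ] shift [-0.03  -0.042  0.126] F [ 0.1  0.5 -0.1]
```

View pics/s19.png

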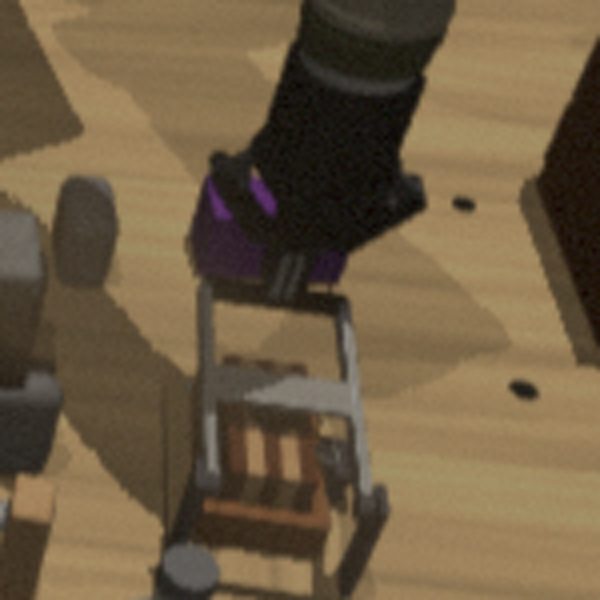

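```bash
python3 -m inch '[[0,0,0,-0.03,-0.04,0.06,1],[0,0,0,0,0,0.05,1],[0,0,0,0,0,0,1]]'
python3 -m inch '[[0,0,0,0,0,0.04,1],[0,0,0,0,0,0,1]]'
python3 -m inch '[[0,0,0,0,0,0.04,1],[0,0,0,0,0,0,1]]'
```

```text
clock: 27.85
tcp_pos: [0.4312, 0.3701, 0.0917]
orientation: [-0.0, 0.725, 0.689, 0.0]
wrist_force: [-0.3, 0.1, 0.2]
finger_gap: 0.0001
clock: 28.05
tcp_pos: [0.4312, 0.3702, 0.09]
orientation: [-0.0, 0.725, 0.689, 0.0]
wrist_force: [-0.9, -0.3, 1.4]
finger_gap: -0.0004
clock: 28.25
tcp_pos: [0.4313, 0.3703, 0.0897]
orientation: [0.0, 0.725, 0.689, 0.001]
wrist_force: [-4.4, -2.9, 13.8]
finger_gap: 0.0001
```

The clamp hits its stop with the handle top at 0.090, so it is closed. On to the muffs.

```bash
python3 -m inch '[[0,0,0,0,0,-0.4,1],[0,0,0,0,0,-0.8,1],[0,0,0,0,0,-0.8,1],[0,0,0,0,0,-0.8,1],[0,0,0,-0.6,-0.1,-0.8,0],[0,0,0,-0.8,-0.2,0,0],[0,0,0,-0.8,-0.2,0,0],[0,0,0,-0.8,-0.2,0,0],[0,0,0,-0.4,0,0,0],[0,0,0,0,0,0,0],[0,0,0,0,0,0,0]]'
python3 -c "
from h import *
import pickle
im,c,W=cam('wrist');save(im,'w20',s=1.4);d={'wrist':(im,c,W)}
im,c,W=cam('scene');save(im,'s20',s=1.4);d['scene']=(im,c,W)
im,c,W=cam('top');save(im,'t20',s=1.4);d['top']=(im,c,W)
pickle.dump(d,open('v20.pkl','wb'))
plan(.4,.2,.26)"
```

```text
clock: 29.35
tcp_pos: [0.388, 0.2023, 0.2676]
orientation: [0.0, 0.725, 0.689, 0.001]
wrist_force: [-0.6, 0.1, 0.3]
finger_gap: 0.0852
t29.50 tcp [0.3879 0.2031 0.2673] gap 0.0852 turn [-0.001 -0.002  0.   ] shift [-0.05   0.244  0.146] F [-0.4  0.6 -0.2]
```

View pics/w20.png

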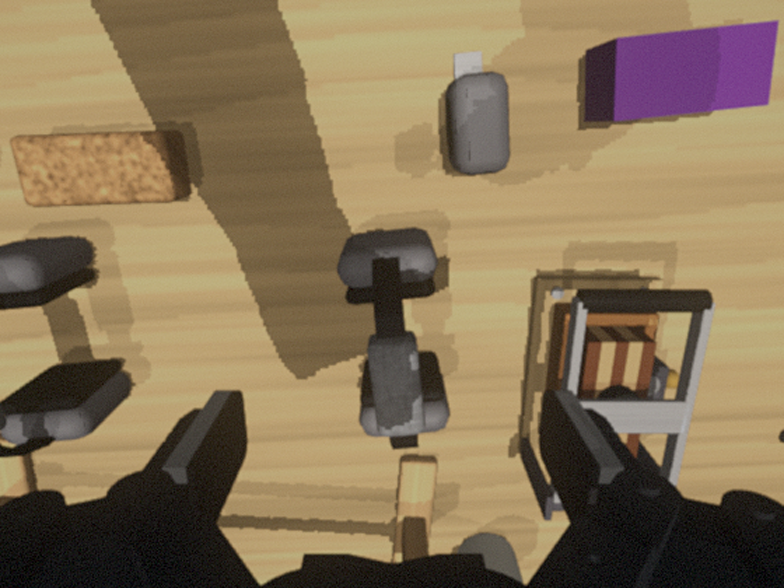

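View pics/s20.png

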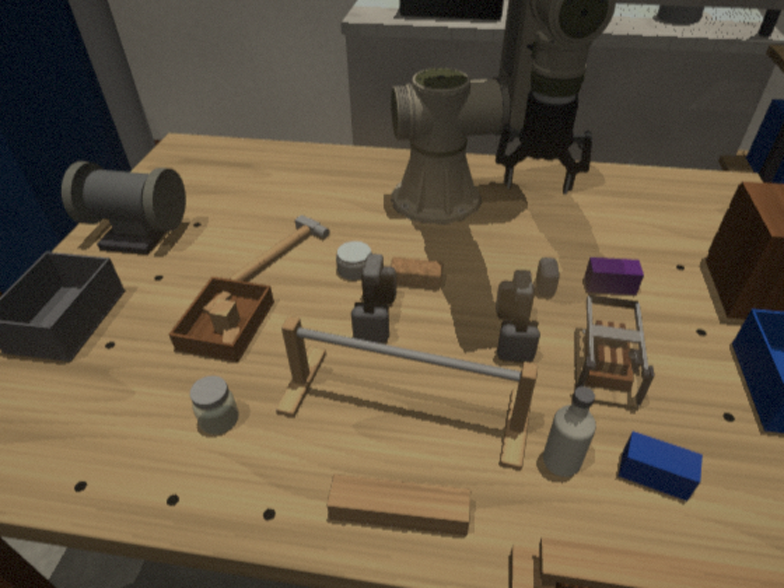

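View pics/t20.png

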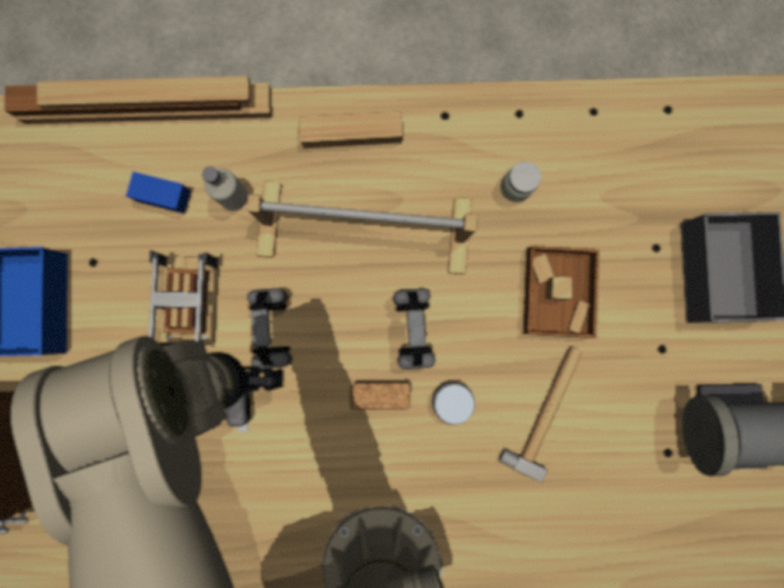

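Run:
```python
from h import *
import pickle
d=pickle.load(open('v20.pkl','rb'))
im,c,W=d['wrist'];save(im,'w20z',(225,150,345,330),4)
im,c,W=d['top']
g=im.astype(int)
# bar: bluish-grey (b>=r-?) pixels in region
x0,y0,x1,y1=195,140,325,168
sub=g[y0:y1,x0:x1];m=(sub[...,0]-sub[...,2]<25)&(sub.sum(2)>240)
pts=[]
for u in range(0,x1-x0):
    v=np.where(m[:,u])[0]
    if 2<=len(v)<=9: pts.append((u+x0,v.mean()+y0,len(v)))
pts=np.array(pts);f=np.polyfit(pts[:,0],pts[:,1],1);r=pts[:,1]-np.polyval(f,pts[:,0]);k=abs(r)<1;f=np.polyfit(pts[k,0],pts[k,1],1)
print(len(pts),k.sum(),pts[:,2].mean(),np.std(r[k]))
for u in (192,330): print(onz(c,W,u,np.polyval(f,u),.134))
save(im,'t20b',(170,125,345,200),4.5)
```

```text
130 130 6.138461538461539 0.2463572121111709
[0.67260281 0.18356978 0.134     ]
[ 0.63278252 -0.15779115  0.134     ]
```

View pics/w20z.png

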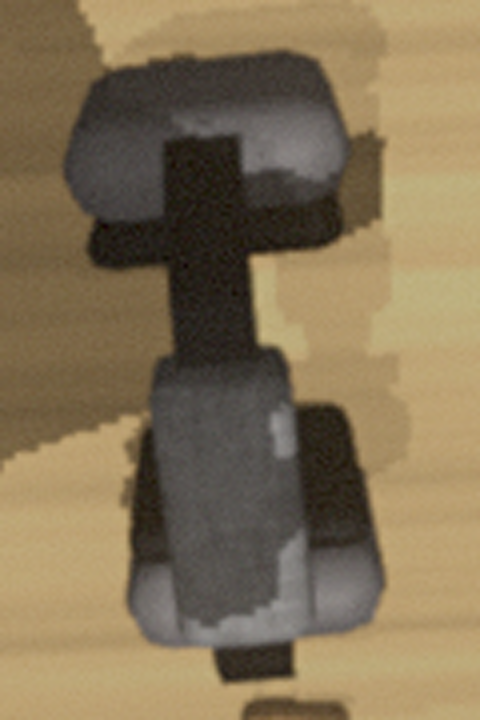

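View pics/t20b.png

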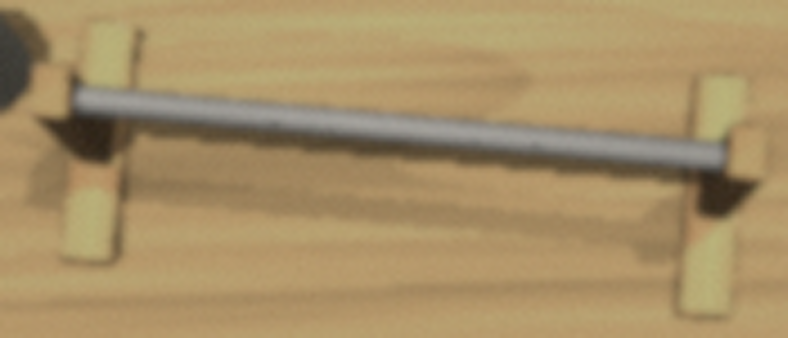

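Run:
```python
from h import *
import pickle
im,c,W=pickle.load(open('v20.pkl','rb'))['wrist']
z=lambda x,y,h=.139:onz(c,W,225+x/4,150+y/4,h)
a=np.array([z(155,385),z(292,378),z(312,638),z(182,645)])
print(a.round(4))
ax=(a[2]+a[3]-a[0]-a[1])/2;ay=(a[1]+a[2]-a[0]-a[3])/2
print(a.mean(0),np.linalg.norm(ax),np.linalg.norm(ay),np.degrees(np.arctan2(ax[1],ax[0])),np.degrees(np.arctan2(-ay[0],ay[1])))
```

```text
[[0.4281 0.1868 0.139 ]
 [0.428  0.2145 0.139 ]
 [0.4888 0.2165 0.139 ]
 [0.4891 0.1886 0.139 ]]
[0.45847427 0.20159553 0.139     ] 0.06096188997055349 0.027809569075865324 1.822403066089186 0.41159916457799006
```

```bash
python3 -c "
from h import *
plan(.4586,.2012,.113,91)"
```

```text
t29.50 tcp [0.3879 0.2031 0.2673] gap 0.0852 turn [-0.001 -0.002 -0.48 ] shift [-0.063  1.413  3.086] F [-0.4  0.6 -0.2]
```

```bash
python3 -m inch '[[0,0,-0.48,0,0,0,0],[0,0,0,-0.06,0.5,0,0],[0,0,0,0,0.5,0.4,0],[0,0,0,0,0.41,0.5,0],[0,0,0,0,0,0.5,0],[0,0,0,0,0,0.5,0],[0,0,0,0,0,0.5,0],[0,0,0,0,0,0.4,0],[0,0,0,0,0,0.28,0],[0,0,0,0,0,0,0],[0,0,0,0,0,0,0]]'
python3 -c "
from h import *
plan(.4586,.2012,.113,91)
im,c,W=cam('wrist');save(im,'w21',s=1)"
```

```text
clock: 30.6
tcp_pos: [0.4582, 0.2011, 0.1133]
orientation: [-0.0, 0.701, 0.713, -0.0]
wrist_force: [0.2, -0.4, 0.2]
finger_gap: 0.0853
t30.60 tcp [0.4582 0.2011 0.1133] gap 0.0853 turn [-0.006  0.     0.001] shift [0.002 0.009 0.006] F [ 0.2 -0.4  0.2]
```

View pics/w21.png

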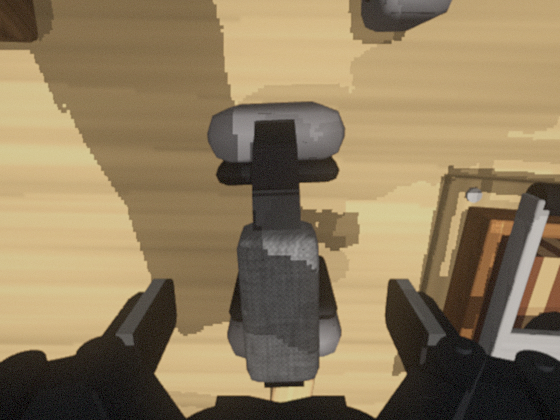

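```bash
python3 -m inch '[[0,0,0,0,0,0,0.4],[0,0,0,0,0,0,0.6],[0,0,0,0,0,0,1],[0,0,0,0,0,0,1],[0,0,0,0,0,0,1],[0,0,0,0,0,0,1],[0,0,0,0,0,0,1]]' 80
python3 -m inch '[[0,0,0,0,0,-0.2,1],[0,0,0,0,0,-0.5,1],[0,0,0,0,0,-0.6,1],[0,0,0,0,0,-0.6,1],[0,0,0,0,0,-0.6,1],[0,0,0,0,0,-0.6,1],[0,0,0,0,0,-0.4,1],[0,0,0,0,0,0,1]]'
python3 -c "
from h import *
im,c,W=cam('wrist');save(im,'w22',s=1)
plan(.6628,.1,.285,83.35)"
```

```text
clock: 31.35
tcp_pos: [0.4588, 0.2008, 0.1143]
orientation: [0.0, 0.701, 0.713, 0.001]
wrist_force: [-0.3, 0.7, 6.2]
finger_gap: 0.0286
clock: 32.15
tcp_pos: [0.4593, 0.2006, 0.2913]
orientation: [0.001, 0.701, 0.713, 0.002]
wrist_force: [0.3, 0.8, -2.6]
finger_gap: 0.0284
t32.20 tcp [0.4586 0.2004 0.2892] gap 0.0287 turn [ 0.013 -0.003  0.948] shift [-1.522  4.288  0.085] F [ 0.2 -0.1 -2.3]
```

View pics/w22.png

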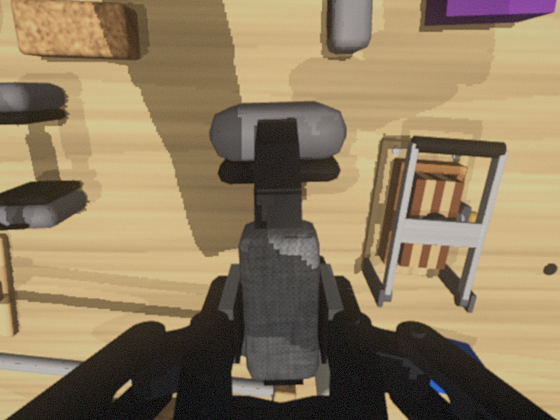

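```bash
python3 -m inch '[[0,0,0.5,0,0,0,1],[0,0,0.45,0,0,0,1],[0,0,0,-0.15,0.4,0,1],[0,0,0,-0.2,0.5,0,1],[0,0,0,-0.2,0.5,0,1],[0,0,0,-0.2,0.6,0,1],[0,0,0,-0.2,0.6,0,1],[0,0,0,-0.2,0.6,0,1],[0,0,0,-0.2,0.5,0,1],[0,0,0,-0.17,0.4,0,1],[0,0,0,0,0.19,0,1],[0,0,0,0,0,0,1]]'
python3 -m inch '[[0,0,0,0,0,0,1],[0,0,0,0,0,0,1]]'
python3 -c "
from h import *
import pickle
plan(.6628,.1,.255,83.35)
d={}
for n,cr,k in (('wrist',None,1),('top',(150,100,350,220),3.5),('scene',(170,170,430,360),3)):
  im,c,W=cam(n);save(im,n+'23',cr,k);d[n]=(im,c,W)
pickle.dump(d,open('v23.pkl','wb'))"
```

```text
clock: 33.4
tcp_pos: [0.6627, 0.0992, 0.2848]
orientation: [-0.002, 0.747, 0.664, -0.002]
wrist_force: [-0.4, -0.1, -2.4]
finger_gap: 0.0288
clock: 33.6
tcp_pos: [0.6614, 0.1004, 0.2877]
orientation: [-0.001, 0.747, 0.665, -0.001]
wrist_force: [0.6, 1.4, -2.9]
finger_gap: 0.0289
t33.60 tcp [0.6614 0.1004 0.2877] gap 0.0289 turn [-0.013  0.001  0.003] shift [-0.005  0.028  0.654] F [ 0.6  1.4 -2.9]
```

View pics/wrist23.png

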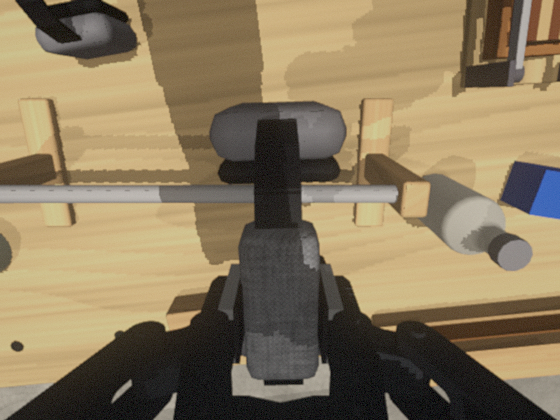

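View pics/top23.png

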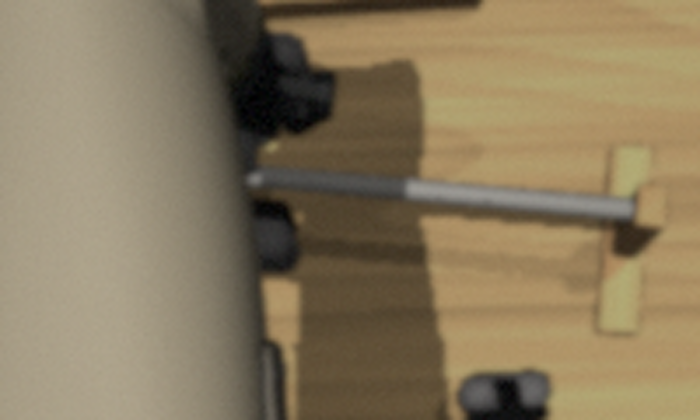

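View pics/scene23.png

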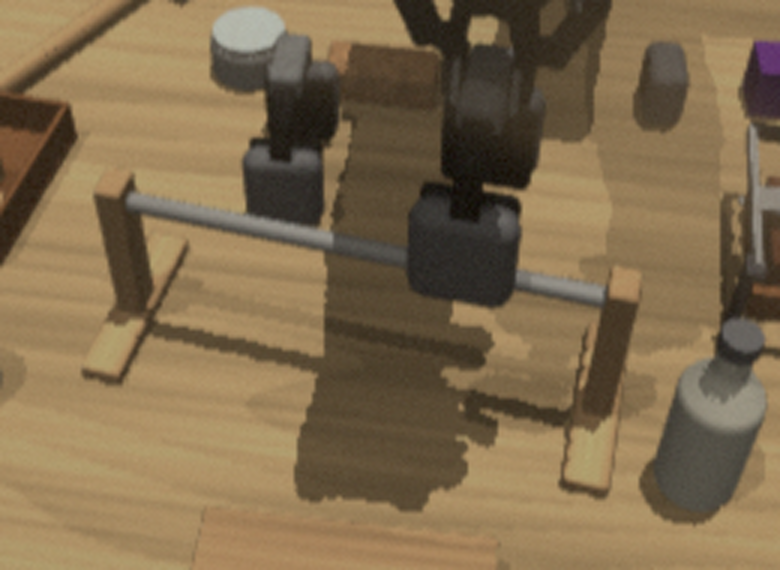

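```bash
python3 -c "
from h import *
import pickle
im,c,W=pickle.load(open('v23.pkl','rb'))['wrist']
for u in (60,180,230,340,385):
  col=im[150:230,u].astype(int);m=np.where((col[:,0]-col[:,2]<20)&(col.sum(1)>200))[0]+150
  print(u,m.min(),m.max(),onz(c,W,u,m.mean(),.136).round(4), .6533+.1166*(onz(c,W,u,m.mean(),.136)[1]-.0182))
"
```

```text
60 186 201 [ 0.643  -0.0828  0.136 ] 0.6415262745609499
180 186 201 [0.6545 0.0168 0.136 ] 0.6531332832162591
230 150 202 [0.6482 0.06   0.136 ] 0.6581759886665295
340 186 201 [0.6699 0.1495 0.136 ] 0.6686047939072619
385 185 201 [0.6738 0.1868 0.136 ] 0.6729565656189985
```

```bash
python3 -m inch '[[0,0,0,0,0.05,0,1],[0,0,0,0,0,0.3,1],[0,0,0,0,0,0.4,1],[0,0,0,0,0,0.4,1],[0,0,0,0,0,0.4,1],[0,0,0,0,0,0.4,1],[0,0,0,0,0,0.3,1],[0,0,0,0,0,0.2,1],[0,0,0,0,0,0.2,1],[0,0,0,0,0,0.1,1],[0,0,0,0,0,0,1],[0,0,0,0,0,0,1]]'
python3 -c "
from h import *
plan(.664,.1,.143,83.35)
im,c,W=cam('wrist');save(im,'w24',None,1)
im,c,W=cam('scene');save(im,'s24',(170,170,430,360),3)"
```

```text
clock: 34.95
tcp_pos: [0.6653, 0.0998, 0.1541]
orientation: [0.0, 0.747, 0.665, 0.0]
wrist_force: [-0.1, -0.6, -1.6]
finger_gap: 0.0289
t34.95 tcp [0.6653 0.0998 0.1541] gap 0.0289 turn [ 0.007 -0.002 -0.001] shift [ 0.001 -0.026  0.222] F [-0.1 -0.6 -1.6]
```

View pics/s24.png

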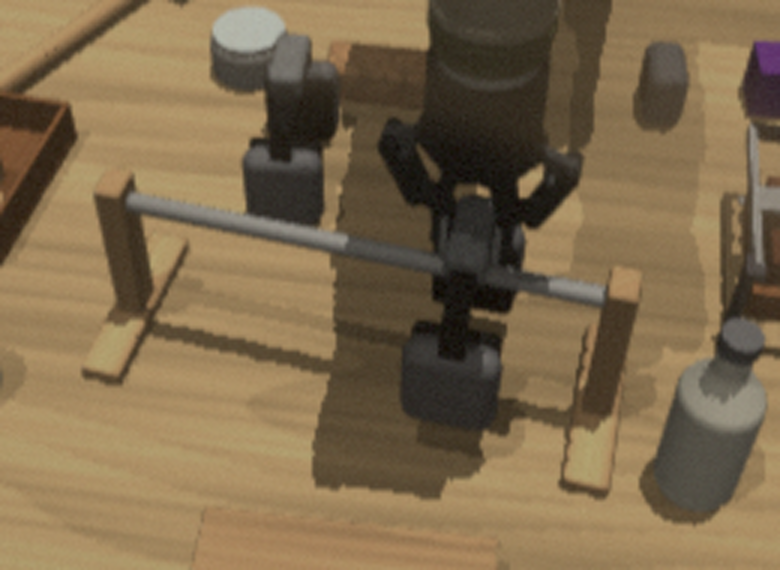

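View pics/w24.png

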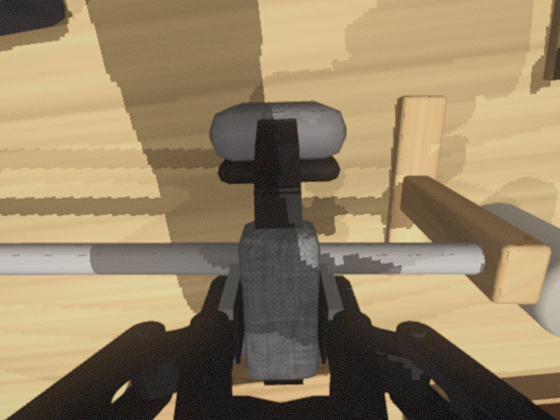

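```bash
python3 -m inch '[[0,0,0,0,-0.02,0.1,1],[0,0,0,0,0,0.08,1],[0,0,0,0,0,0.04,1],[0,0,0,0,0,0,1]]'
python3 -m inch '[[0,0,0,0,0,0.03,1],[0,0,0,0,0,0,1]]'
```

```text
clock: 35.45
tcp_pos: [0.6635, 0.0999, 0.1418]
orientation: [-0.0, 0.747, 0.665, -0.0]
wrist_force: [-0.2, 0.7, -2.0]
finger_gap: 0.0289
clock: 35.65
tcp_pos: [0.6639, 0.0999, 0.1408]
orientation: [-0.0, 0.747, 0.665, -0.0]
wrist_force: [-1.0, -0.5, -2.0]
finger_gap: 0.0288
```

```bash
python3 -m inch '[[0,0,0,0,0,0.03,1],[0,0,0,0,0,0,1]]'
python3 -m inch '[[0,0,0,0,0,0.03,1],[0,0,0,0,0,0,1]]'
```

```text
clock: 35.85
tcp_pos: [0.6641, 0.0999, 0.1399]
orientation: [0.0, 0.747, 0.665, 0.0]
wrist_force: [-0.1, -0.5, -1.1]
finger_gap: 0.0287
clock: 36.05
tcp_pos: [0.6642, 0.0999, 0.1397]
orientation: [0.001, 0.747, 0.665, 0.001]
wrist_force: [-1.8, 0.3, 5.2]
finger_gap: 0.0287
```

```bash
python3 -m inch '[[0,0,0,0,0,-0.02,1],[0,0,0,0,0,0,0.6],[0,0,0,0,0,0,0.5],[0,0,0,0,0,0,0.3],[0,0,0,0,0,0,0],[0,0,0,0,0,0,0],[0,0,0,0,0,-0.4,0],[0,0,0,0,0,-0.8,0],[0,0,0,0,0,-0.8,0],[0,0,0,0,0,-0.5,0]]'
python3 -m inch '[[0,0,0,-0.5,-0.7,0,0],[0,0,0,-0.6,-0.8,0,0],[0,0,0,-0.6,-0.8,0,0],[0,0,0,-0.6,-0.8,0,0],[0,0,0,-0.6,-0.8,0,0],[0,0,0,-0.5,-0.7,0,0],[0,0,0,0,0,0,0],[0,0,0,0,0,0,0]]'
python3 -c "
from h import *
import pickle
plan(.39,-.07,.26,90)
d={}
for n,cr,k in (('wrist',None,1.4),('top',None,1.4),('scene',(170,170,430,360),3)):
  im,c,W=cam(n);save(im,n+'25',cr,k);d[n]=(im,c,W)
pickle.dump(d,open('v25.pkl','wb'))"
```

```text
clock: 37.05
tcp_pos: [0.6646, 0.0999, 0.2675]
orientation: [0.001, 0.747, 0.665, 0.001]
wrist_force: [1.0, 0.4, 0.4]
finger_gap: 0.0852
clock: 37.85
tcp_pos: [0.4155, -0.0428, 0.2646]
orientation: [0.001, 0.748, 0.664, 0.001]
wrist_force: [-0.2, 0.8, 0.0]
finger_gap: 0.0854
t37.85 tcp [ 0.4155 -0.0428  0.2646] gap 0.0854 turn [ 0.015  0.001 -0.845] shift [-0.544 -0.51   0.091] F [-0.2  0.8  0. ]
```

View pics/wrist25.png

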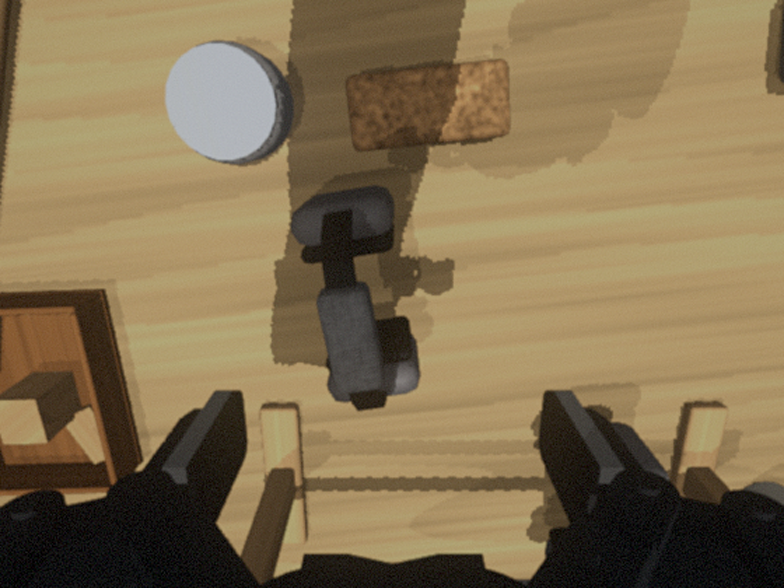

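View pics/scene25.png

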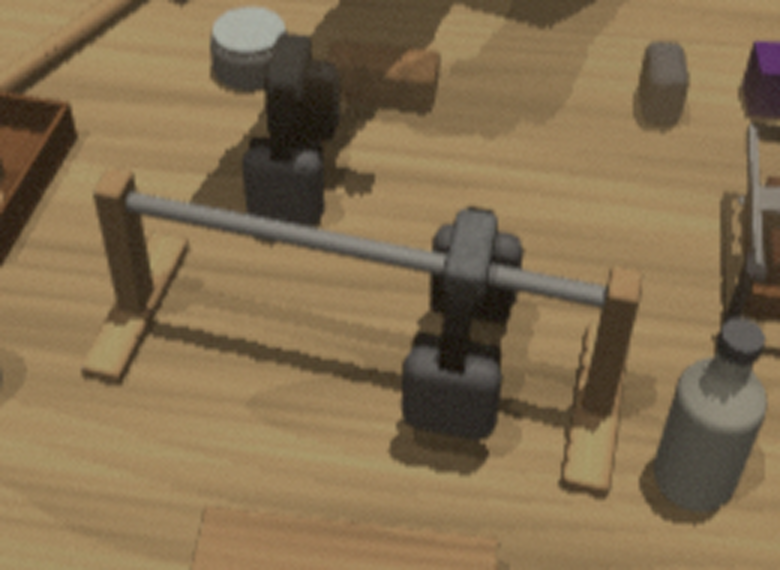

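View pics/top25.png

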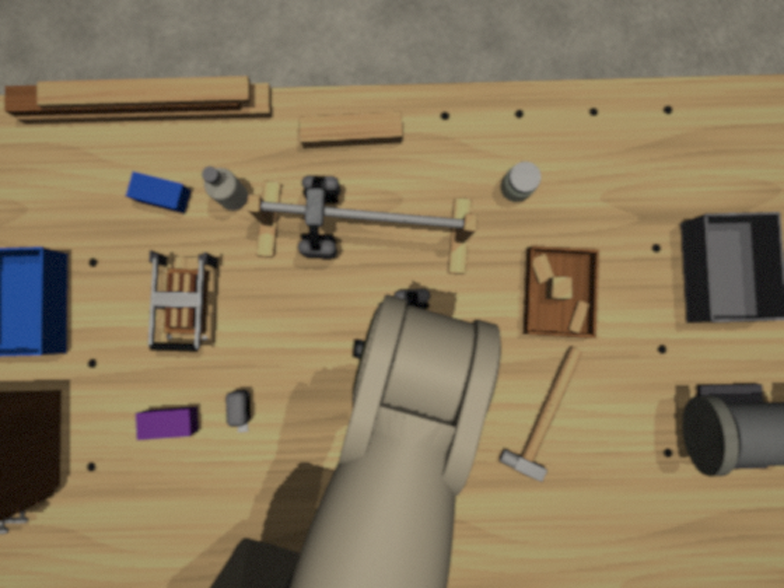

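Muff A hangs well. Next, muff B.

```bash
python3 -c "
from h import *
import pickle
im,c,W=pickle.load(open('v25.pkl','rb'))['wrist'];save(im,'w25z',(190,120,320,300),4)"
```

```text
(no output)
```

View pics/w25z.png

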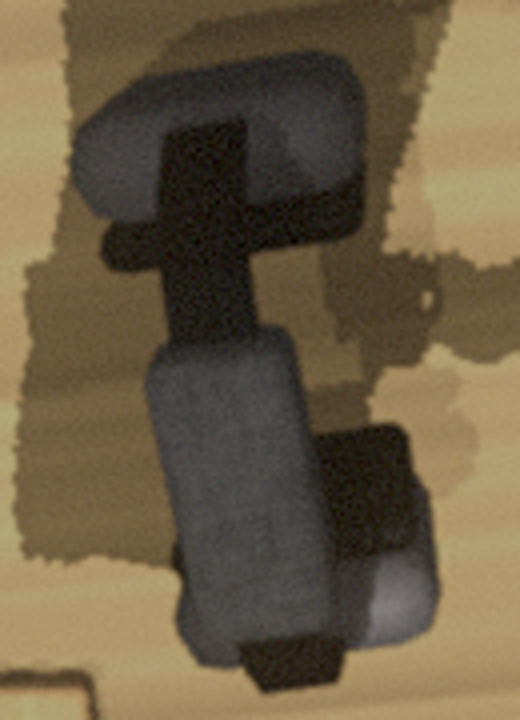

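Run:
```python
from h import *
import pickle
im,c,W=pickle.load(open('v25.pkl','rb'))['wrist']
z=lambda x,y,h=.139:onz(c,W,190+x/4,120+y/4,h)
a=np.array([z(147,388),z(302,360),z(332,630),z(196,648)])
print(a.round(4))
ax=(a[2]+a[3]-a[0]-a[1])/2;ay=(a[1]+a[2]-a[0]-a[3])/2
p=np.degrees(np.arctan2(ax[1],ax[0]))
print(a.mean(0),np.linalg.norm(ax),np.linalg.norm(ay),p,np.degrees(np.arctan2(-ay[0],ay[1])))
m=a.mean(0);plan(m[0],m[1],.113,90+p)
```

```text
[[ 0.4254 -0.086   0.139 ]
 [ 0.4232 -0.0553  0.139 ]
 [ 0.482  -0.0568  0.139 ]
 [ 0.4828 -0.0852  0.139 ]]
[ 0.45334789 -0.07081938  0.139     ] 0.058082500855895815 0.029561679910043267 -0.36503505216260185 2.9073286086660177
t38.00 tcp [ 0.4168 -0.0421  0.2641] gap 0.0853 turn [ 0.006 -0.    -0.781] shift [-0.569  0.735  3.021] F [-0.3 -0.6  0.2]
```

```bash
python3 -m inch '[[0,0,-0.98,0,0,0,0]]'; python3 -c "
from h import *
plan(.452,-.0712,.113,91.3)"
```

```text
clock: 38.1
tcp_pos: [0.4168, -0.0419, 0.2638]
orientation: [-0.0, 0.698, 0.716, 0.0]
wrist_force: [0.3, 0.3, 0.1]
finger_gap: 0.0855
t38.10 tcp [ 0.4168 -0.0419  0.2638] gap 0.0855 turn [ 0.    -0.001  0.013] shift [-0.601  0.69   3.016] F [0.3 0.3 0.1]
```

```bash
python3 -m inch '[[0,0,0,-0.3,0.35,0,0],[0,0,0,-0.3,0.34,0.2,0],[0,0,0,0,0,0.5,0],[0,0,0,0,0,0.5,0],[0,0,0,0,0,0.5,0],[0,0,0,0,0,0.5,0],[0,0,0,0,0,0.5,0],[0,0,0,0,0,0.3,0],[0,0,0,0,0,0,0],[0,0,0,0,0,0,0]]'
python3 -c "
from h import *
plan(.452,-.0712,.113,91.3)
im,c,W=cam('wrist');save(im,'w26',s=1)"
```

```text
clock: 39.1
tcp_pos: [0.4515, -0.0712, 0.1138]
orientation: [-0.0, 0.699, 0.715, -0.0]
wrist_force: [0.8, -0.1, -0.7]
finger_gap: 0.0859
t39.10 tcp [ 0.4515 -0.0712  0.1138] gap 0.0859 turn [-0.006 -0.003 -0.007] shift [-0.001  0.011  0.016] F [ 0.8 -0.1 -0.7]
```

View pics/w26.png

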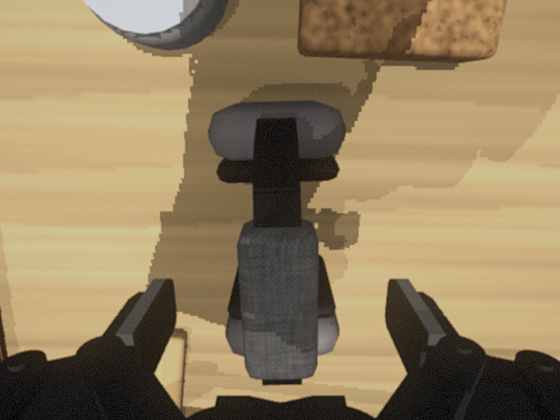

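```bash
python3 -m inch '[[0,0,0,0,0,0,0.4],[0,0,0,0,0,0,0.6],[0,0,0,0,0,0,1],[0,0,0,0,0,0,1],[0,0,0,0,0,0,1],[0,0,0,0,0,0,1],[0,0,0,0,0,0,1]]' 80
python3 -m inch '[[0,0,0,0,0,-0.2,1],[0,0,0,0,0,-0.5,1],[0,0,0,0,0,-0.6,1],[0,0,0,0,0,-0.6,1],[0,0,0,0,0,-0.6,1],[0,0,0,0,0,-0.6,1],[0,0,0,0,0,-0.4,1],[0,0,0,0,0,0,1],[0,0,0.5,0,0,0,1],[0,0,0.49,0,0,0,1],[0,0,0,0,0,0,1]]'
python3 -c "
from h import *
im,c,W=cam('wrist');save(im,'w27',s=1)
plan(.6442,-.07,.285,83.35)"
```

```text
clock: 39.85
tcp_pos: [0.4516, -0.0718, 0.1148]
orientation: [0.001, 0.7, 0.714, 0.0]
wrist_force: [0.5, 0.2, 5.9]
finger_gap: 0.0286
clock: 40.95
tcp_pos: [0.4501, -0.0713, 0.2875]
orientation: [-0.001, 0.748, 0.664, -0.001]
wrist_force: [-0.4, -0.5, -1.9]
finger_gap: 0.0286
t41.00 tcp [ 0.4501 -0.0713  0.2876] gap 0.0286 turn [-0.017 -0.005 -0.001] shift [0.476 3.853 0.052] F [-0.1 -0.  -2.1]
```

View pics/w27.png

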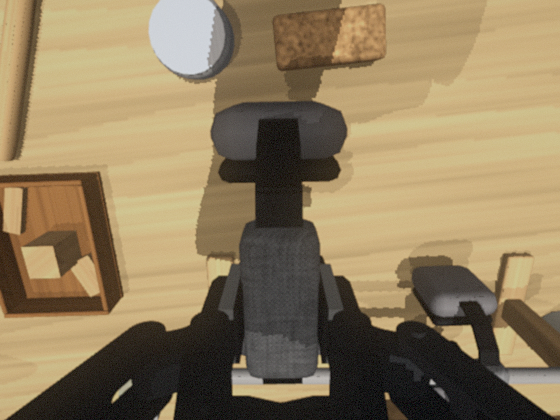

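```bash
python3 -m inch '[[0,0,0,0.05,0.4,0,1],[0,0,0,0.06,0.5,0,1],[0,0,0,0.06,0.55,0,1],[0,0,0,0.06,0.55,0,1],[0,0,0,0.06,0.55,0,1],[0,0,0,0.06,0.5,0,1],[0,0,0,0.06,0.4,0,1],[0,0,0,0.06,0.3,0,1],[0,0,0,0,0.1,0,1],[0,0,0,0,0,0,1],[0,0,0,0,0,0,1],[0,0,0,0,0,0,1]]'
python3 -c "
from h import *
import pickle
plan(.6442,-.07,.155,83.35)
d={}
for n,cr,k in (('wrist',None,1),('scene',(170,170,430,360),3)):
  im,c,W=cam(n);save(im,n+'28',cr,k);d[n]=(im,c,W)
pickle.dump(d,open('v28.pkl','wb'))
im,c,W=d['wrist']
for u in (60,120,180,350,385):
  col=im[150:230,u].astype(int);m=np.where((col[:,0]-col[:,2]<20)&(col.sum(1)>200))[0]+150
  p=onz(c,W,u,m.mean(),.136);print(u,m.min(),m.max(),p.round(4), .6545+.1166*(p[1]-.0182))
"
```

```text
clock: 42.2
tcp_pos: [0.644, -0.0709, 0.2892]
orientation: [-0.0, 0.747, 0.664, -0.0]
wrist_force: [-0.2, 0.1, -1.1]
finger_gap: 0.0289
t42.20 tcp [ 0.644  -0.0709  0.2892] gap 0.0289 turn [-0.002 -0.    -0.011] shift [1.800e-02 2.000e-03 2.684e+00] F [-0.2  0.1 -1.1]<string>:12: RuntimeWarning: Mean of empty slice.
  ret = ret.dtype.type(ret / rcount)
Traceback (most recent call last):
ValueError: zero-size array to reduction operation minimum which has no identity
```

View pics/scene28.png

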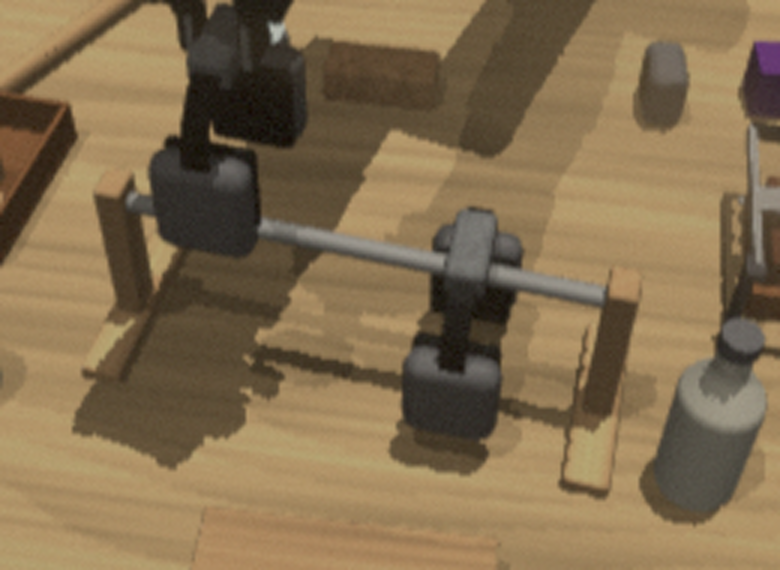

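View pics/wrist28.png

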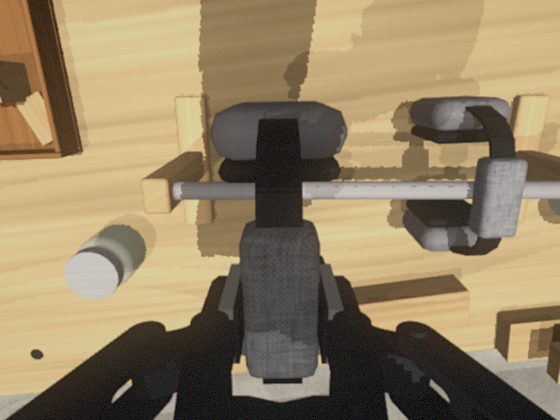

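```bash
python3 -c "
from h import *
import pickle
im,c,W=pickle.load(open('v28.pkl','rb'))['wrist']
for u in (200,240,330,360,440):
  col=im[176:206,u].astype(int);m=np.where((col[:,0]-col[:,2]<20)&(col.sum(1)>200))[0]+176
  p=onz(c,W,u,m.mean(),.136);print(u,m.min(),m.max(),p.round(4), .6545+.1166*(p[1]-.0182))
"
python3 -m inch '[[0,0,0,0.02,0,0.3,1],[0,0,0,0,0,0.4,1],[0,0,0,0,0,0.4,1],[0,0,0,0,0,0.4,1],[0,0,0,0,0,0.4,1],[0,0,0,0,0,0.3,1],[0,0,0,0,0,0.2,1],[0,0,0,0,0,0.2,1],[0,0,0,0,0,0.1,1],[0,0,0,0,0,0,1],[0,0,0,0,0,0,1]]'
python3 -c "
from h import *
plan(.6442,-.07,.142,83.35)
im,c,W=cam('scene');save(im,'s29',(170,170,430,360),3)"
```

```text
200 183 198 [ 0.6369 -0.1378  0.136 ] 0.6363095339001872
240 183 198 [ 0.6409 -0.1046  0.136 ] 0.6401858958519296
330 181 197 [ 0.6484 -0.0297  0.136 ] 0.6489184659527921
360 182 197 [ 0.6517 -0.0048  0.136 ] 0.6518190510577128
440 182 199 [0.6604 0.0616 0.136 ] 0.6595654781768922
clock: 43.4
tcp_pos: [0.6452, -0.0699, 0.1546]
orientation: [0.0, 0.747, 0.664, 0.0]
wrist_force: [0.4, 0.4, -2.4]
finger_gap: 0.0285
t43.40 tcp [ 0.6452 -0.0699  0.1546] gap 0.0285 turn [ 0.007  0.    -0.011] shift [-0.004 -0.02   0.251] F [ 0.4  0.4 -2.4]
```

View pics/s29.png

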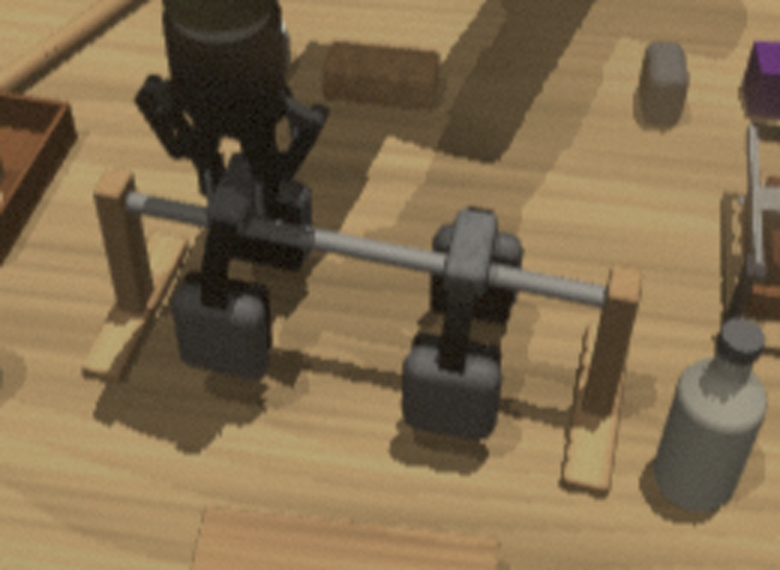

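```bash
python3 -m inch '[[0,0,0,0,-0.02,0.1,1],[0,0,0,0,0,0.08,1],[0,0,0,0,0,0.06,1],[0,0,0,0,0,0.04,1],[0,0,0,0,0,0,1]]'
python3 -m inch '[[0,0,0,0,0,0.03,1],[0,0,0,0,0,0,1]]'
```

```text
clock: 43.95
tcp_pos: [0.6439, -0.0697, 0.14]
orientation: [-0.0, 0.747, 0.664, 0.0]
wrist_force: [-0.6, -0.0, -1.5]
finger_gap: 0.0285
clock: 44.15
tcp_pos: [0.644, -0.0697, 0.1398]
orientation: [0.0, 0.747, 0.664, 0.0]
wrist_force: [-2.7, -0.3, 5.5]
finger_gap: 0.0282
```

Contact with the bar. Releasing and withdrawing.

```bash
python3 -m inch '[[0,0,0,0,0,-0.02,1],[0,0,0,0,0,0,0.6],[0,0,0,0,0,0,0.5],[0,0,0,0,0,0,0.3],[0,0,0,0,0,0,0],[0,0,0,0,0,0,0],[0,0,0,0,0,-0.4,0],[0,0,0,0,0,-0.8,0],[0,0,0,0,0,-0.8,0],[0,0,0,0,0,-0.8,0]]'
python3 -m inch '[[0,0,0,-0.4,-0.5,0,0],[0,0,0,-0.6,-0.8,0,0],[0,0,0,-0.6,-0.8,0,0],[0,0,0,-0.6,-0.8,0,0],[0,0,0,-0.6,-0.8,0,0],[0,0,0,-0.6,-0.6,0,0],[0,0,0,-0.6,0,0,0],[0,0,0,-0.6,0,0,0],[0,0,0,0,0,0,0],[0,0,0,0,0,0,0]]'
python3 -c "
from h import *
import pickle
d={}
for n,cr,k in (('top',None,1.4),('scene',None,1.4)):
  im,c,W=cam(n);save(im,n+'30',cr,k);d[n]=(im,c,W)
save(d['scene'][0],'scene30z',(370,170,520,290),4.5)
pickle.dump(d,open('v30.pkl','wb'))"
```

```text
clock: 45.15
tcp_pos: [0.6436, -0.0697, 0.2808]
orientation: [-0.0, 0.747, 0.664, -0.0]
wrist_force: [0.3, -0.8, -0.1]
finger_gap: 0.0853
clock: 46.15
tcp_pos: [0.4031, -0.2733, 0.2793]
orientation: [-0.0, 0.748, 0.664, 0.0]
wrist_force: [0.3, 0.7, 0.1]
finger_gap: 0.0858
```

View pics/scene30.png

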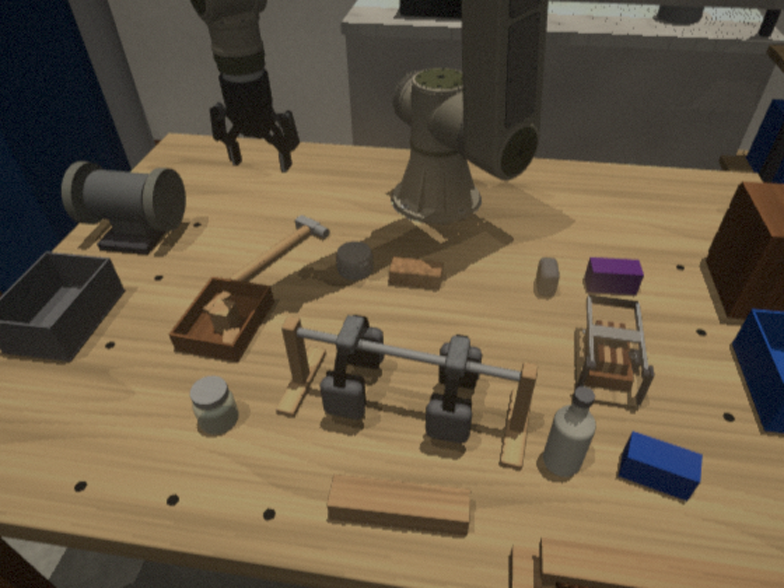

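View pics/top30.png

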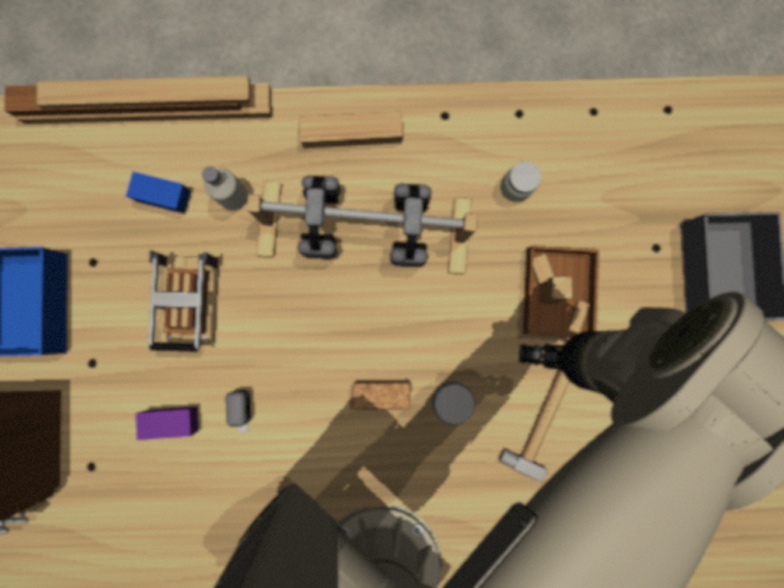

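View pics/scene30z.png

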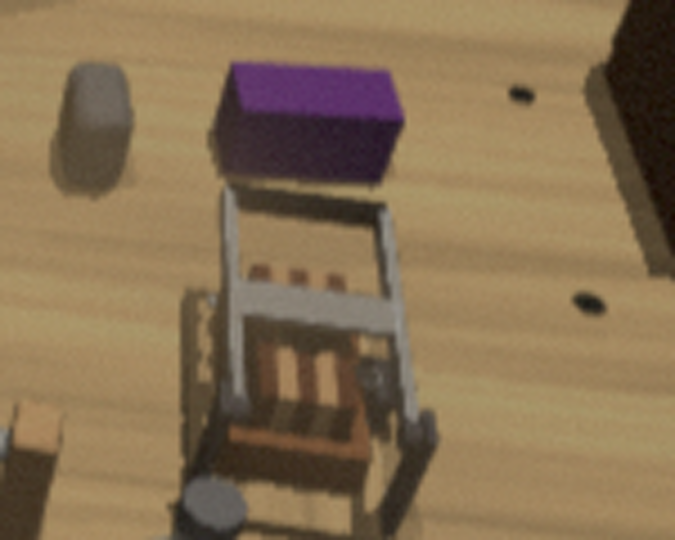

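```bash
python3 -c "
from h import *
import pickle
im,c,W=pickle.load(open('v30.pkl','rb'))['scene']
for th in (0,.05,.1,.3):
  p=proj(c,W,[.5944-.165*np.cos(th),.3615+.0505*.165*np.cos(th),.082+.165*np.sin(th)]);print(th,(p-[370,170])*4.5)
env.hand_in()"
```

```text
0 [302.92627154 206.13951048]
0.05 [306.58063181 195.75941225]
0.1 [310.31750227 185.7700985 ]
0.3 [325.98665051 150.21083996]
the job is handed in; nothing more can be done
```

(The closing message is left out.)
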